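Roll a stone blank to the line and chock it

TASK

Press gently on the top of the round stone blank with your fingertips and roll it along the grey board, over the low brass strip, until it rests straight above the red line; the stone is brittle, so do not press hard, do not grip it, do not shove it from the side and do not lift it. Then set the yellow chock flat on the board beyond the blank (on the side away from the brass strip), in the middle, sloped face towards the stone, and bring it snug against the blank without moving the blank off the line. Let go, and leave everything else on the bench where it is.

Things in the scene. Friction and masses are not known exactly. Their poses are not given: they have to be found in the camera images.
- board: Flat grey board fixed on a wooden plinth, 260 x 150 mm, 20 mm thick, its top 20 to 34 mm above the bench; origin at the centre of its underside, x along its length in the rolling direction (from the blank's start towards the red line), y across, z up; top face at z = 20 mm. Across it, at x = -20 to -24 mm, runs the brass strip.
- strip_mid (a point): Middle of the strip's crest, a roof-shaped ridge across the board; axes as the board's. It stands only 1 to 2 mm proud of the board, sloping down 0.22 per unit length on both sides. The blank and its top rise and drop as much while rolling across; left on the slope it rolls off.
- mark: Thin painted red line across the board's top, 4 x 148 mm, flush; origin at its middle on the board's top, x in the rolling direction, y along the line, z up. It lies 32 to 56 mm beyond the strip's crest.
- blank: White marble cylinder with thin green lines, diameter 60 mm, length 90 mm, 0.45 to 0.75 kg, lying across the board; origin at its centre (30 mm above the board's top face, its own top 60 mm above); y is its axis, x and z turn as it rolls. Rolled by its top, it moves half as far as the fingers. Friction about 0.6, weak rolling resistance: set loose it may roll on some 50 mm before it stops. Cracks if the fingers press with over 20 N; touch only its top.
- chock: Yellow wedge, 45 long (x), 36 wide (y), 38 mm high, 0.15 kg, on the bench left or right of the board; origin at the centre of its underside; toe of the 45 degree slope at -x, upright block (20 mm long) at +x. On the board with its slope touching the blank, its origin is 39 mm horizontally from the blank's axis and its +x points along the board's +x. Its toe reaches in under the blank: lower it 20 mm further out, then slide.
- chock_grip (a point): Where to grip the chock: middle of its upright block, at x = 13.5 mm, y = 0 of the chock, 26 mm above its underside, gripped across its 36 mm width (along its y); axes as the chock's.
- jar: Amber glass jar with a green cap, 60 mm across, 65 mm high; origin at its underside; leave it alone.
- sanding_block: Cork sanding block, 90 x 55 x 30 mm; origin at its underside; leave it alone.
- oil_bottle: White bottle with a red cap, 44 mm across, 65 mm high; origin at its underside; leave it alone.
- stone_disc: White stone disc, 68 mm across, 22 mm high; origin at its underside; leave it alone.
- pin_cup: Terracotta cup, 64 mm across, 60 mm high; origin at its underside; leave it alone.
Not all that is in view belongs to the job. Leave any pink or purple look-alike of the blank alone. Several things look just like the chock: the one meant starts farthest from the robot's base.

How it is judged:
By the outcome, as a careful person would: the job done as asked, in the order asked, and still so for the second after the job is handed in, with the robot touching nothing.
It also fails if it takes over 72 s, if anything falls off the work surface, if the arm or the gripper's body presses on something with over 40 N, if the wrist force passes 120 N, or if a joint passes its speed limit or range.

ROBOT

A 7-joint arm with a two-finger parallel gripper is mounted at the origin on the work surface. World frame = base frame: x ahead of the robot, y to its left, z up, the work surface at z = 0. Lengths are in mm, angles in rad, forces in N, time in s.
With the tool pointing down it reaches from about 425 to 875 mm from the base axis. Payload 8.4 kg.
Tool frame: the origin (TCP) lies at the very end of the fingers, on their centre line; the grasp point (between the pads) lies 19 mm behind it; z points along the fingers, y is the direction in which the jaws open and shut (so a half turn about z gives the same grasp; the last joint's range is limited). The gripper opens to 87 mm and grips with 3 to 60 N. Pads are 19 mm wide; open, the fingers measure 117 mm over their backs; the gripper's body (75 mm by 190 mm) begins 51 mm behind the grasp point.
Start: joints at [1.068, 0.333, 0.04, 1.465, -0.013, 1.343, -0.059], TCP at [255.37, -597.703, 222.546] pointing down, gripper open.
Joint ranges: [-2.58, 2.58], [-0.38, 2.09], [-1.3, 1.39], [0.25, 2.4], [-1.5, 4.64], [0.08, 2.09], [-2.65, 2.65]. Speed limits (rad/s): [2.22, 2.22, 2.79, 2.79, 3.14, 3.14, 3.14].

INTERFACE

Orientations are given as [roll, pitch, yaw] about the fixed x, y, z axes, in that order (R = Rz(yaw) Ry(pitch) Rx(roll)).
In Python, from cell import robot gives the robot as it stands. The module is installed in compiled form; this text tells all that it offers.
- The arm moves only by the tool servo_tool, never from a script. Its argument "increments" is a list of rows, each a list of 3 entries, a list of its own where there are three numbers: the finger opening in cm, from 0 to 8.7, then the shift along the world's x, y, z in cm, then the turn, a rotation vector about the world's x, y, z in rad. A call has 1 to 10 rows; each row is the pose to reach, as a shift and turn from the pose commanded when the call began; what a row does not reach only later rows make up. A row lasts 1/10 s, in which the tool goes at most 50 mm and 8.59 degrees, less where a joint would pass 70% of its speed; a pose out of reach is approached as far as the arm can. A call with a gripper value outside its range is refused whole. The fingers move at their own pace and stop on an object; "squeeze" is the grip in N (left out, the last holds). Time passes only in rows, so rows that repeat a pose let the fingers close. It gives the time, the measured TCP pose, the force and the opening at its end, in the units of the state.
- robot.read_state(): the state, without advancing time (a new reading comes with each control period).
- robot.get_image(name): name is "side" or "top" or "wrist"; returns (picture, depth): 480x640x3 uint8, red, green, blue; 480x640 float32, mm along the optical axis (not along the pixel's ray), 0 where there is no reading.
- robot.camera_params(name): a dict with "intrinsics" (3x3 intrinsics, pixels), "xyz" and "orientation" of the camera in the world; the wrist camera has in their place "T_tool_cam" (4x4, takes a point from camera to tool coordinates, whose origin is the TCP and whose axes are the flange's). Camera axes: x right, y up, looking along -z (the intrinsics and any distortion apply to the point x, -y, -z); pixel columns grow to the right and rows downward; lengths in mm; the calibration is good to about 2 mm. The wrist camera is an equidistant fisheye: a pixel r from the principal point sees the ray r / f radians off the axis. A picture is of the moment at which its call begins: read the wrist's pose just before it. camera_params takes no time and is no camera call.
- robot.sign_off(): hands the job in, once; it reports no verdict.
The state is a dict: "clock": time; "joints": joint angles; "joint_velocities": joint speeds; "joint_efforts": joint torques, N m; "tcp_pos": TCP position; "tool_rot": TCP orientation; "wrist_force": force on the tool from outside, world axes, zero at the start; "torque": the same for the moment, N m; "opening": finger opening in mm.
Only numpy, scipy, OpenCV 4.12 (cv2) and the standard library are available. Lean on these libraries where they do the work, as an engineer would, in place of code of your own. Each camera call takes 0.05 s, during which the arm holds its last target.

## Working session

There is one attempt and no reset: what is moved stays moved. The work goes in short steps, Python scripts to look and compute and a tool call to move; the robot and the scene stay as the last step left them, time stands still between calls to the robot, and variables do not carry over. Pictures are saved under pics/ and viewed, and the job is handed in when it is done.

Besides the shell and the picture viewer there is one more tool, called after "Call:" as name(argument=value, ...) on one line, values as JSON. servo_tool: Moves the arm, as the interface text tells. Its arguments: {"type":"object","properties":{"increments":{"type":"array"},"squeeze":{"type":"number"}},"required":["increments"]}

```bash
mkdir -p pics
cat > h.py <<'E'
import numpy as np, cv2
from scipy.spatial.transform import Rotation as R
from cell import robot
def snap(name,fn):
    im,d=robot.get_image(name)
    cv2.imwrite(f'pics/{fn}.png',im[:,:,::-1]); np.savez(f'pics/{fn}.npz',im=im,d=d)
    return im,d
E
python3 - <<'E'
from h import *
for c in ['side','top']:
    print(c,robot.camera_params(c)); snap(c,c+'0')
print(robot.camera_params('wrist'))
s=robot.read_state();print(s)
E
```

```text
side {'intrinsics': array([[488.29798205,   0.        , 317.89291313],
       [  0.        , 488.29798205, 244.92852633],
       [  0.        ,   0.        ,   1.        ]]), 'xyz': array([ 477.95133294, -724.74391448,  737.28377771]), 'orientation': array([ 0.81619401, -0.01849235, -0.04172804])}
top {'intrinsics': array([[448.74409725,   0.        , 317.69656859],
       [  0.        , 448.74409725, 237.55051236],
       [  0.        ,   0.        ,   1.        ]]), 'xyz': array([353.57650241, -13.26160426, 960.98276235]), 'orientation': array([ 0.20967258,  0.00606263, -1.50211302])}
{'intrinsics': array([[371.64829954,   0.        , 320.33752562],
       [  0.        , 371.64829954, 234.39334959],
       [  0.        ,   0.        ,   1.        ]]), 'T_tool_cam': array([[ 6.09040256e-04,  9.56264460e-01,  2.92502840e-01,
         8.10047457e+01],
       [ 9.99999694e-01, -7.25952565e-04,  2.91151249e-04,
        -1.10593837e+00],
       [ 4.90760779e-04,  2.92502574e-01, -9.56264610e-01,
        -1.60575366e+02],
       [ 0.00000000e+00,  0.00000000e+00,  0.00000000e+00,
         1.00000000e+00]])}
{'clock': 0.1, 'joints': array([ 1.0677918 ,  0.33386387,  0.03986056,  1.4662098 , -0.01338734,
        1.34332494, -0.05853157]), 'joint_velocities': array([-1.01609074e-03, -1.84155582e-03, -9.22779991e-04, -2.40340106e-03,
        3.85985059e-04,  2.14392114e-05, -1.71062259e-03]), 'joint_efforts': array([ 4.15958886e-03, -6.57811046e+01,  1.34008303e+00, -4.04706001e+01,
       -5.96618140e-02,  4.09686822e-02,  6.18996592e-05]), 'tcp_pos': array([ 255.19918214, -597.31914612,  221.7195891 ]), 'tool_rot': array([-3.14005640e+00,  1.11318854e-04,  4.03771993e-01]), 'wrist_force': array([-0.52457757,  0.08180127,  0.47505753]), 'torque': array([ 0.00980384, -0.05499733, -0.00731537]), 'opening': 87.34822721574494}
```

View pics/side0.png

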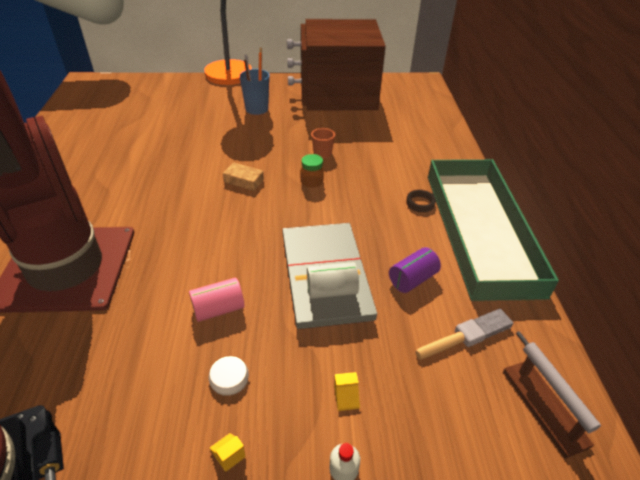

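View pics/top0.png

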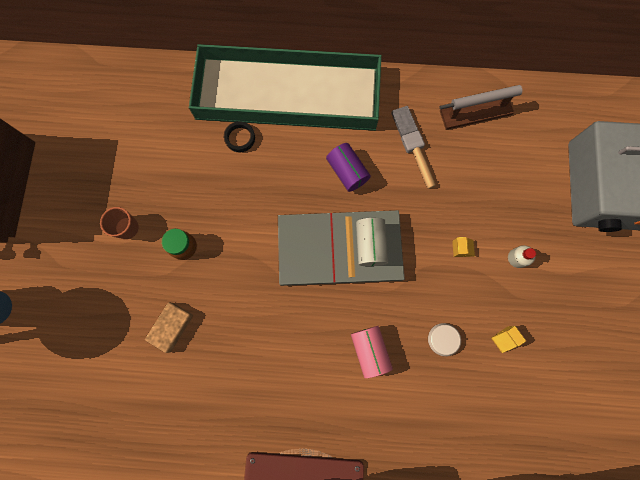

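The side view shows the board at about (328,275), the blank at (332,280) and two yellow wedges at (347,391) and (229,452). In the top view the wedges are at (463,246) and (509,339), the red line is at (333,248), and rolling is towards image left. Next I'll measure these.

```bash
cat >> h.py <<'E'
def cam(name):
    p=robot.camera_params(name); return p['intrinsics'],p['xyz'],R.from_euler('xyz',p['orientation']).as_matrix()
def ray(name,uv):
    K,t,Rm=cam(name); uv=np.atleast_2d(uv).astype(float)
    d=np.c_[(uv[:,0]-K[0,2])/K[0,0],-(uv[:,1]-K[1,2])/K[1,1],-np.ones(len(uv))]
    return t,d@Rm.T
def onplane(name,uv,z):
    t,d=ray(name,uv); return t+d*((z-t[2])/d[:,2])[:,None]
def cloud(name,d):
    v,u=np.mgrid[0:480,0:640]; t,r=ray(name,np.c_[u.ravel(),v.ravel()])
    return (t+r*d.ravel()[:,None]).reshape(480,640,3)
def comps(mask,amin=40):
    n,l,s,c=cv2.connectedComponentsWithStats(mask.astype(np.uint8))
    return [(s[i,4],c[i],l==i) for i in range(1,n) if s[i,4]>amin]
E
python3 - <<'E'
from h import *
for c in ['top','side']:
    z=np.load(f'pics/{c}0.npz'); im,d=z['im'],z['d']; P=cloud(c,d)
    hsv=cv2.cvtColor(im,cv2.COLOR_RGB2HSV).astype(int)
    H,S,V=hsv[...,0],hsv[...,1],hsv[...,2]
    y=(H>22)&(H<32)&(S>190)&(V>130)
    print(c)
    for a,ce,m in comps(y):
        q=P[m]; q=q[d[m]>0]; print('yellow',a,ce.round(1),np.median(q,0).round(1),'z',np.percentile(q[:,2],[2,98]).round(1),np.hypot(*np.median(q,0)[:2]).round())
    r=((H<5)|(H>174))&(S>150)&(V>90)
    for a,ce,m in comps(r,60):
        q=P[m]; q=q[d[m]>0]; print('red',a,ce.round(1),np.median(q,0).round(1))
    g=(S<45)&(V>60)&(V<150)
    for a,ce,m in comps(g,800):
        q=P[m]; q=q[d[m]>0]
        k=(q[:,2]>5)&(q[:,2]<70); 
        if k.sum()>500:
            box=cv2.minAreaRect(q[k][:,:2].astype(np.float32)); print('grey',a,ce.round(1),np.median(q,0).round(1),np.percentile(q[:,2],[5,50,95]).round(1),box)
    big=cv2.resize(im[190:300,250:560] if c=='top' else im[210:480,200:400],None,fx=2.5 if c=='top' else 2.2,fy=2.5 if c=='top' else 2.2,interpolation=cv2.INTER_CUBIC)
    cv2.imwrite(f'pics/z_{c}.png',big[:,:,::-1])
E
```

```text
top
red 122 [332.3 247.5] [529.6 -26.4  33.4]
red 108 [529.1 253. ] [ 540.7 -423.2   63.6]
grey 6317 [605.1 171.2] [ 714.8 -557.4  110.4] [ 25.5 110.4 114.2] ((716.2923583984375, -543.4912719726562), (195.45361328125, 9.37960147857666), 1.4869110584259033)
grey 2667 [368.1 248.6] [ 527.8 -103.9   32.8] [30.  32.8 35.5] ((540.5589599609375, -100.1166763305664), (148.80618286132812, 140.7547607421875), 6.298493385314941)
grey 3593 [304.9 248.8] [524.3  31.1  32.9] [30.2 32.9 35.6] ((526.1548461914062, 31.384185791015625), (149.00860595703125, 109.44255828857422), 6.4604411125183105)
side
yellow 228 [345.9 378.2] [ 554.2 -298.9   38.7] z [36.3 41.6] 630.0
yellow 446 [227. 446.] [ 371.9 -403.    38.2] z [10.9 41. ] 548.0
red 198 [345.6 451.9] [ 541.3 -430.4   65.2]
```

View pics/z_top.png

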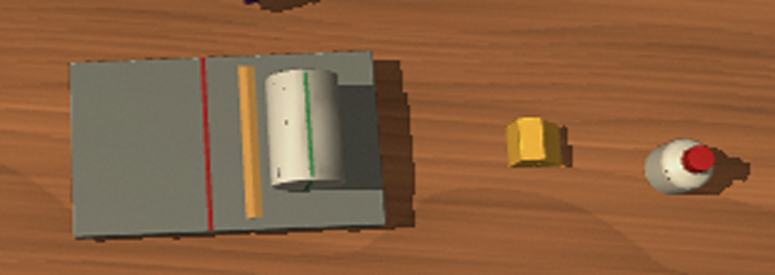

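View pics/z_side.png

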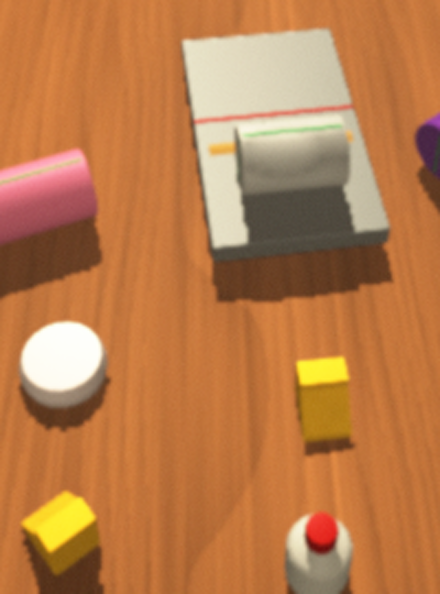

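Run:
```python
from h import *
z=np.load('pics/top0.npz'); im,d=z['im'],z['d']; P=cloud('top',d)
hsv=cv2.cvtColor(im,cv2.COLOR_RGB2HSV).astype(int);H,S,V=hsv[...,0],hsv[...,1],hsv[...,2]
print(hsv[246,450:478].tolist())
print(P[246,450:478,1:].round(0).tolist())
print(P[236:258,463,0].round(0).tolist())
print(P[236:258,463,2].round(0).tolist())
z=np.load('pics/side0.npz'); ims,ds=z['im'],z['d']; Q=cloud('side',ds)
print(Q[368:415:2,347,1:].round(0).tolist())
cv2.imwrite('pics/ct.png',cv2.resize(im[225:270,440:490],None,fx=10,fy=10,interpolation=2)[:,:,::-1])
cv2.imwrite('pics/cs.png',cv2.resize(ims[360:420,320:375],None,fx=10,fy=10,interpolation=2)[:,:,::-1])
```

```text
[[12, 160, 161], [12, 162, 162], [14, 168, 168], [19, 194, 184], [19, 196, 189], [19, 194, 188], [19, 193, 190], [18, 197, 166], [24, 184, 231], [21, 189, 235], [20, 191, 234], [20, 189, 233], [20, 190, 233], [20, 192, 233], [20, 190, 233], [20, 190, 234], [20, 191, 239], [19, 193, 144], [19, 199, 105], [19, 204, 110], [19, 192, 110], [19, 198, 111], [19, 200, 111], [18, 197, 109], [14, 165, 94], [12, 159, 90], [12, 159, 85], [12, 160, 167]]
[[-283.0, -3.0], [-285.0, -1.0], [-286.0, 1.0], [-287.0, 6.0], [-286.0, 17.0], [-287.0, 19.0], [-287.0, 27.0], [-288.0, 33.0], [-288.0, 37.0], [-290.0, 37.0], [-293.0, 34.0], [-296.0, 34.0], [-297.0, 35.0], [-298.0, 38.0], [-300.0, 39.0], [-303.0, 37.0], [-304.0, 40.0], [-311.0, 26.0], [-314.0, 23.0], [-318.0, 17.0], [-320.0, 18.0], [-323.0, 13.0], [-327.0, 8.0], [-330.0, 7.0], [-334.0, -0.0], [-336.0, 1.0], [-338.0, -0.0], [-340.0, 1.0]]
[582.0, 571.0, 569.0, 567.0, 564.0, 563.0, 560.0, 558.0, 556.0, 553.0, 552.0, 549.0, 547.0, 545.0, 543.0, 541.0, 539.0, 536.0, 536.0, 536.0, 537.0, 535.0]
[1.0, 38.0, 37.0, 37.0, 39.0, 35.0, 40.0, 37.0, 37.0, 40.0, 38.0, 39.0, 38.0, 40.0, 37.0, 38.0, 38.0, 40.0, 30.0, 17.0, 2.0, 1.0]
[[-258.0, 4.0], [-261.0, 2.0], [-263.0, -1.0], [-290.0, 36.0], [-295.0, 38.0], [-298.0, 38.0], [-302.0, 39.0], [-307.0, 40.0], [-307.0, 35.0], [-308.0, 31.0], [-310.0, 28.0], [-313.0, 26.0], [-316.0, 26.0], [-317.0, 22.0], [-320.0, 21.0], [-321.0, 15.0], [-323.0, 12.0], [-327.0, 13.0], [-329.0, 10.0], [-331.0, 8.0], [-333.0, 5.0], [-333.0, -1.0], [-338.0, 1.0], [-341.0, 1.0]]
```

View pics/ct.png

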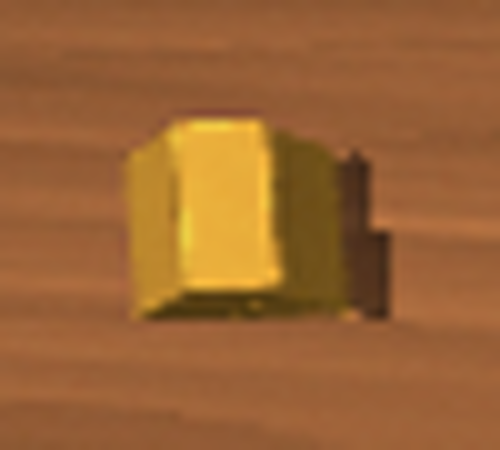

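View pics/cs.png

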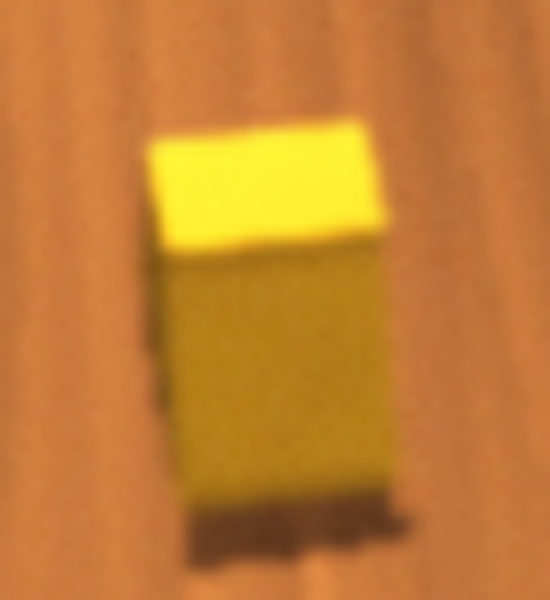

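The chock's upright face is at y≈-287 and its toe at y≈-333, so its +x already points roughly along the rolling direction. Now accurate fits.

```bash
cat >> h.py <<'E'
from scipy.optimize import least_squares
def hsvof(im):
    h=cv2.cvtColor(im,cv2.COLOR_RGB2HSV).astype(int); return h[...,0],h[...,1],h[...,2]
def fitline(p):
    vx,vy,x,y=cv2.fitLine(p.astype(np.float32),cv2.DIST_HUBER,0,.01,.01).ravel(); return np.array([x,y]),np.array([vx,vy])*np.sign(vx)
def scene(c,im,d,zb=33.):
    P=cloud(c,d); H,S,V=hsvof(im); out={}
    r=((H<6)|(H>172))&(S>120)&(V>70)&(P[...,2]<45)&(P[...,2]>22)&(P[...,0]>430)&(P[...,0]<630)
    uv=np.argwhere(r)[:,::-1]; q=onplane(c,uv,zb)[:,:2]
    a,v=fitline(q); q=q[abs((q-a)@[-v[1],v[0]])<6]; a,v=fitline(q); t=(q-a)@v
    out['line']=(a+v*(t.min()+t.max())/2, v, np.ptp(t)); 
    out['zline']=np.median(P[r][:,2])
    w=(P[...,2]>60)&(P[...,2]<105)&(P[...,0]>440)&(P[...,0]<640)&(P[...,1]>-170)&(P[...,1]<110)&(S<70)&(V>90)
    q=P[w]
    f=lambda p:(np.hypot((q[:,1]-p[0]-p[1]*(q[:,0]-530)),q[:,2]-p[2])-30)
    s=least_squares(f,[np.median(q[:,1]),0,63],loss='soft_l1'); out['blank']=(s.x,np.std(f(s.x)),len(q)); 
    out['blankx']=np.percentile(q[:,0],[1,99]); out['top']=np.percentile(q[:,2],[90,99])
    return out
E
python3 - <<'E'
from h import *
for c in ['top','side']:
    z=np.load(f'pics/{c}0.npz'); im,d=z['im'],z['d']; P=cloud(c,d); H,S,V=hsvof(im)
    print(c,scene(c,im,d))
    g=(P[...,2]>22)&(P[...,2]<44)&(P[...,0]>430)&(P[...,0]<630)&(P[...,1]>-190)&(P[...,1]<120)
    q=P[g]; A=np.c_[q[:,:2],np.ones(len(q))]; k=abs(q[:,2]-33)<4
    print('plane',np.linalg.lstsq(A[k],q[k][:,2],rcond=None)[0],np.median(q[k][:,2]))
    b=(H>12)&(H<22)&(S>100)&(S<190)&(V>150)&g
    q=onplane(c,np.argwhere(b)[:,::-1],34); print('strip',b.sum(),fitline(q[:,:2]))
    m=g|((P[...,2]>=44)&(P[...,2]<105)&(P[...,0]>450)&(P[...,0]<600)&(P[...,1]>-190)&(P[...,1]<120))
    uv=max(comps(m),key=lambda a:a[0])[2]; uv=np.argwhere(uv&(P[...,2]<40))[:,::-1]
    print('board',cv2.minAreaRect(onplane(c,uv,33)[:,:2].astype(np.float32)))
f=lambda a,o:(np.array(a)+.5)/10-.5+o
print(onplane('side',f([(150,140),(362,122),(385,235),(165,250)],[320,360]),38).round(1))
print(onplane('top',f([(175,122),(265,122),(283,288),(188,290)],[440,225]),38).round(1))
E
```

```text
top {'line': (array([533.16787546, -25.90156068]), array([0.99407446, 0.10870123], dtype=float32), np.float64(145.8824365081848)), 'zline': np.float64(33.45625880856164), 'blank': (array([-1.05706364e+02,  1.05214894e-01,  6.24931317e+01]), np.float64(1.301355676269826), 1118), 'blankx': array([496.56507598, 584.87433795]), 'top': array([92.82939023, 94.55728041])}
plane [-7.35177101e-04  3.94104652e-04  3.32675686e+01] 32.88525184028208
strip 395 (array([536.1895  , -61.976376], dtype=float32), array([0.99390703, 0.11022177], dtype=float32))
board ((533.5772705078125, -41.20845031738281), (150.66290283203125, 259.31591796875), 6.259082317352295)
side {'line': (array([532.20091097, -25.91755729]), array([0.99393785, 0.10994335], dtype=float32), np.float64(142.34294222365594)), 'zline': np.float64(34.79428849706835), 'blank': (array([-106.3112545 ,    0.11020558,   63.93077021]), np.float64(2.4103465665735158), 1436), 'blankx': array([496.68985426, 586.99970049]), 'top': array([93.80951988, 95.6366486 ])}
plane [-5.75788332e-04  1.48386468e-03  3.45168881e+01] 34.19438630980983
strip 93 (array([488.56107 , -48.406517], dtype=float32), array([0.21579413, 0.9764389 ], dtype=float32))
board ((534.0319213867188, -46.4359130859375), (150.6452178955078, 269.961669921875), 6.288441181182861)
[[ 536.3 -289.3   38. ]
 [ 571.4 -287.    38. ]
 [ 573.  -307.9   38. ]
 [ 537.4 -309.5   38. ]]
[[ 570.6 -286.    38. ]
 [ 571.8 -304.8   38. ]
 [ 536.6 -308.6   38. ]
 [ 534.9 -288.9   38. ]]
```

Call:
servo_tool(increments=[[0.6, [2.4, 4.0, 0], [0, 0, -0.03]], [0.6, [4.8, 8.1, 0], [0, 0, -0.06]], [0.6, [7.2, 12.2, 0], [0, 0, -0.1]], [0.6, [9.6, 16.2, 0], [0, 0, -0.14]], [0.6, [12.0, 20.3, 0], [0, 0, -0.18]], [0.6, [14.4, 24.4, -1], [0, 0, -0.22]], [0.6, [16.8, 28.4, -2], [0, 0, -0.25]], [0.6, [19.2, 32.5, -3], [0, 0, -0.28]], [0.6, [21.6, 36.5, -4], [0, 0, -0.294]], [0.6, [24, 40.6, -5], [0, 0, -0.294]]], squeeze=5)

```text
clock: 1.1
tcp_pos: [495.8, -190.0, 172.1]
tool_rot: [3.142, 0.0, 0.109]
wrist_force: [0.9, -0.9, -0.6]
opening: 15.2
```

Call:
servo_tool(increments=[[0.6, [2.0, 3.5, -2], [0, 0, 0]], [0.6, [3.8, 6.4, -4], [0, 0, 0]], [0.6, [4.67, 8.01, -5], [0, 0, 0]], [0.6, [4.67, 8.01, -5], [0, 0, 0]], [0.6, [4.67, 8.01, -5], [0, 0, 0]]])

```text
clock: 1.6
tcp_pos: [541.7, -111.9, 122.3]
tool_rot: [-3.142, 0.001, 0.11]
wrist_force: [-0.1, -0.8, 0.2]
opening: 5.8
```

Run:
```python
from h import *
s=robot.read_state();print(s['tcp_pos'],s['tool_rot'],s['wrist_force'],s['opening'])
snap('wrist','w1'); im,d=snap('side','s1'); cv2.imwrite('pics/s1z.png',cv2.resize(im[150:350,220:440],None,fx=3,fy=3)[:,:,::-1])
print(robot.read_state()['clock'])
```

```text
[ 541.67807102 -111.88755411  122.26153111] [-3.14151966e+00  1.09321770e-03  1.10299207e-01] [-0.14890931 -0.7943611   0.22293074] 5.806319763812074
1.7
```

View pics/w1.png

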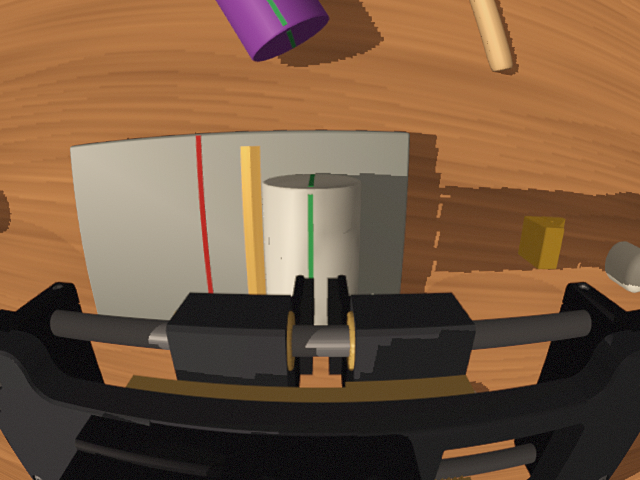

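View pics/s1z.png

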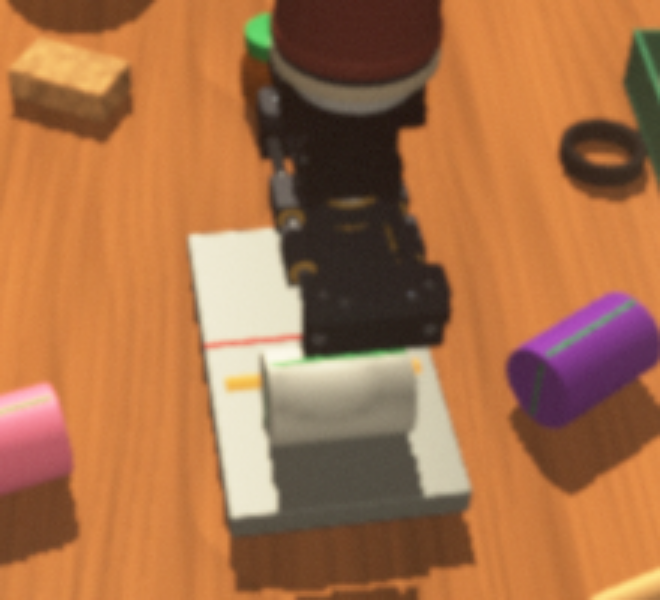

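Run:
```python
from h import *
im=np.load('pics/w1.npz')['im']; d=np.load('pics/w1.npz')['d']
cv2.imwrite('pics/w1z.png',cv2.resize(np.clip(im[255:400,250:400].astype(int)*2,0,255).astype(np.uint8),None,fx=4,fy=4,interpolation=2)[:,:,::-1])
print(d[285,285:360:2].round().tolist()); print(d[320,285:360:2].round().tolist());print(d[365,285:360:2].round().tolist())
```

```text
[214.0, 212.0, 212.0, 212.0, 211.0, 164.0, 164.0, 165.0, 164.0, 167.0, 168.0, 168.0, 167.0, 169.0, 167.0, 208.0, 210.0, 210.0, 209.0, 211.0, 212.0, 210.0, 168.0, 167.0, 168.0, 167.0, 168.0, 163.0, 164.0, 165.0, 165.0, 164.0, 220.0, 222.0, 224.0, 229.0, 240.0, 274.0]
[83.0, 84.0, 86.0, 88.0, 94.0, 135.0, 134.0, 136.0, 138.0, 138.0, 138.0, 137.0, 138.0, 137.0, 156.0, 217.0, 215.0, 217.0, 217.0, 218.0, 217.0, 157.0, 138.0, 139.0, 137.0, 138.0, 138.0, 137.0, 138.0, 135.0, 135.0, 94.0, 87.0, 87.0, 87.0, 82.0, 85.0, 84.0]
[81.0, 82.0, 84.0, 84.0, 89.0, 110.0, 121.0, 133.0, 132.0, 133.0, 133.0, 133.0, 134.0, 132.0, 335.0, 335.0, 336.0, 335.0, 335.0, 335.0, 335.0, 335.0, 133.0, 134.0, 133.0, 133.0, 133.0, 133.0, 133.0, 120.0, 109.0, 106.0, 86.0, 84.0, 84.0, 81.0, 81.0, 80.0]
```

View pics/w1z.png

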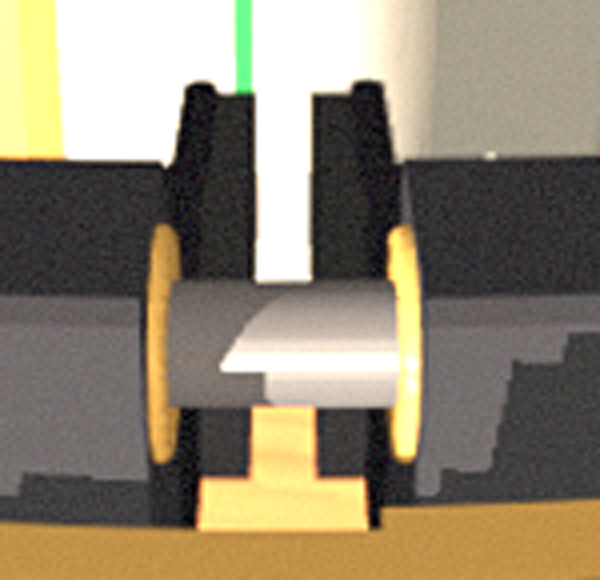

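The wrist view shows the fingers (322,320) over the blank's middle. The tips span only about 20 mm at this opening, so I'll roll in several short strokes. Descending now.

Call:
servo_tool(increments=[[0.6, [0, 0, -1], [0, 0, 0]], [0.6, [0, 0, -2], [0, 0, 0]], [0.6, [0, 0, -2.5], [0, 0, 0]], [0.6, [0, 0, -2.7], [0, 0, 0]], [0.6, [0, 0, -2.7], [0, 0, 0]], [0.6, [0, 0, -2.7], [0, 0, 0]]])

```text
clock: 2.3
tcp_pos: [542.2, -111.6, 95.7]
tool_rot: [-3.142, -0.0, 0.11]
wrist_force: [0.8, 0.7, 0.8]
opening: 6.1
```

Call:
servo_tool(increments=[[0.6, [0, 0, -0.05], [0, 0, 0]], [0.6, [0, 0, -0.1], [0, 0, 0]], [0.6, [0, 0, -0.1], [0, 0, 0]]])

```text
clock: 2.6
tcp_pos: [542.1, -111.6, 94.6]
tool_rot: [3.142, -0.0, 0.11]
wrist_force: [1.0, -0.0, 0.3]
opening: 6.1
```

Call:
servo_tool(increments=[[0.6, [0, 0, -0.03], [0, 0, 0]], [0.6, [0, 0, -0.06], [0, 0, 0]], [0.6, [0, 0, -0.06], [0, 0, 0]]])

```text
clock: 2.9
tcp_pos: [542.0, -111.6, 93.9]
tool_rot: [-3.142, 0.0, 0.11]
wrist_force: [-0.3, 0.2, 0.3]
opening: 6.0
```

Call:
servo_tool(increments=[[0.6, [0, 0, -0.03], [0, 0, 0]], [0.6, [0, 0, -0.05], [0, 0, 0]], [0.6, [0, 0, -0.05], [0, 0, 0]]])

```text
clock: 3.2
tcp_pos: [542.1, -111.7, 93.7]
tool_rot: [3.141, -0.0, 0.11]
wrist_force: [-1.8, -0.1, 3.3]
opening: 6.1
```

Call:
servo_tool(increments=[[0.6, [0, 0, -0.02], [0, 0, 0]], [0.6, [0, 0, -0.02], [0, 0, 0]], [0.6, [0, 0, -0.02], [0, 0, 0]]])

```text
clock: 3.5
tcp_pos: [542.2, -111.7, 93.7]
tool_rot: [3.141, -0.0, 0.11]
wrist_force: [-2.5, 1.3, 5.5]
opening: 5.9
```

Call:
servo_tool(increments=[[0.6, [-0.03, 0.3, 0], [0, 0, 0]], [0.6, [-0.08, 0.7, 0], [0, 0, 0]], [0.6, [-0.12, 1.1, 0], [0, 0, 0]], [0.6, [-0.17, 1.55, 0], [0, 0, 0]], [0.6, [-0.22, 2.0, 0], [0, 0, 0]], [0.6, [-0.27, 2.45, 0], [0, 0, 0]], [0.6, [-0.31, 2.8, 0], [0, 0, 0]], [0.6, [-0.34, 3.05, 0], [0, 0, 0]], [0.6, [-0.35, 3.18, 0], [0, 0, 0]], [0.6, [-0.35, 3.18, 0], [0, 0, 0]]])

```text
clock: 4.5
tcp_pos: [538.7, -79.5, 93.4]
tool_rot: [-3.142, -0.0, 0.11]
wrist_force: [-0.6, 0.7, 5.9]
opening: 5.9
```

```bash
cat > m.py <<'E'
from h import *
import sys
s=robot.read_state();print(s['clock'],s['tcp_pos'].round(1),s['wrist_force'].round(1))
for c in sys.argv[2:]:
    im,d=snap(c,sys.argv[1]+c); H,S,V=hsvof(im); P=cloud(c,d)
    w=(P[...,2]>55)&(P[...,2]<96)&(P[...,0]>480)&(P[...,0]<600)&(P[...,1]>-150)&(P[...,1]<40)&(S<70)&(V>100)
    w=max(comps(w),key=lambda a:a[0])[2]; q=P[w]
    f=lambda p:(np.hypot((q[:,1]-p[0]-p[1]*(q[:,0]-533))/1.006,q[:,2]-63.3)-30)
    r=least_squares(f,[np.median(q[:,1]),.11],loss='soft_l1')
    print(c,len(q),'y@x533',r.x,'to line',(-25.9-r.x[0])*.994, np.percentile(q[:,0],[1,99]).round(1),np.percentile(q[:,2],99).round(1))
E
python3 m.py a top side
```

```text
4.5 [538.7 -79.5  93.4] [-0.6  0.7  5.9]Traceback (most recent call last):
  File "m.py", line 7, in <module>
    w=max(comps(w),key=lambda a:a[0])[2]; q=P[w]
      ~~~^^^^^^^^^^^^^^^^^^^^^^^^^^^^
ValueError: max() iterable argument is empty
```

```bash
python3 m.py b side
python3 - <<'E'
import cv2
im=cv2.imread('pics/bside.png');cv2.imwrite('pics/bz.png',cv2.resize(im[150:350,220:440],None,fx=3,fy=3))
E
```

```text
4.55 [538.8 -79.7  93.4] [-1.5  0.5  5.1]
side 1156 y@x533 [-89.82345885   0.10362699] to line 63.53991809655621 [494.5 585. ] 94.9
```

View pics/bz.png

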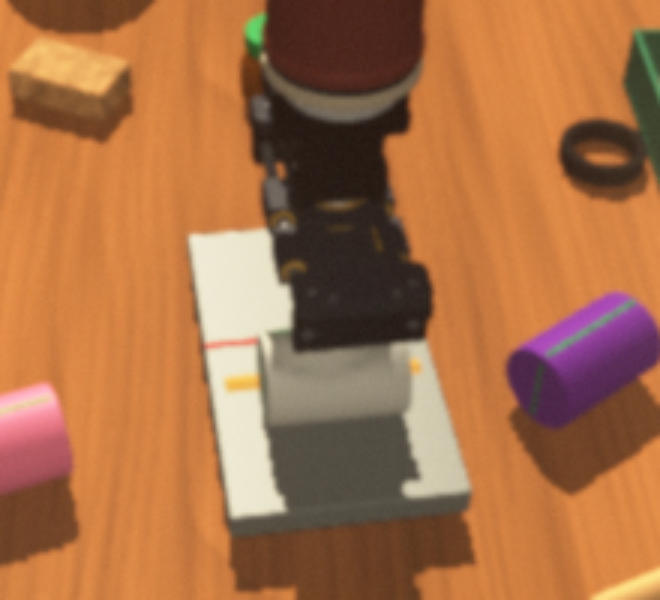

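Call:
servo_tool(increments=[[0.6, [0, 0, 0.1], [0, 0, 0]], [0.6, [0, 0, 0.6], [0, 0, 0]], [0.6, [0.08, -0.8, 0.6], [0, 0, 0]], [0.6, [0.17, -1.59, 0.6], [0, 0, 0]], [0.6, [0.17, -1.59, 0.5], [0, 0, 0]], [0.6, [0.17, -1.59, 0.2], [0, 0, 0]], [0.6, [0.17, -1.59, 0.1], [0, 0, 0]], [0.6, [0.17, -1.59, 0.03], [0, 0, 0]], [0.6, [0.17, -1.59, 0], [0, 0, 0]], [0.6, [0.17, -1.59, 0], [0, 0, 0]]])

```text
clock: 5.6
tcp_pos: [540.1, -95.6, 93.6]
tool_rot: [3.141, 0.0, 0.11]
wrist_force: [-3.1, -0.4, 5.5]
opening: 6.4
```

Call:
servo_tool(increments=[[0.6, [-0.03, 0.25, 0], [0, 0, 0]], [0.6, [-0.06, 0.6, 0], [0, 0, 0]], [0.6, [-0.1, 0.95, 0], [0, 0, 0]], [0.6, [-0.14, 1.3, 0], [0, 0, 0]], [0.6, [-0.18, 1.7, 0], [0, 0, 0]], [0.6, [-0.23, 2.1, 0], [0, 0, 0]], [0.6, [-0.26, 2.4, 0], [0, 0, 0]], [0.6, [-0.29, 2.65, 0], [0, 0, 0]], [0.6, [-0.3, 2.75, 0], [0, 0, 0]], [0.6, [-0.3, 2.75, 0], [0, 0, 0]]])

```text
clock: 6.6
tcp_pos: [537.2, -67.7, 93.5]
tool_rot: [-3.142, 0.0, 0.11]
wrist_force: [-3.5, -0.9, 5.6]
opening: 6.0
```

```bash
python3 m.py c side
```

```text
6.6 [537.2 -67.7  93.5] [-3.5 -0.9  5.6]
side 1138 y@x533 [-75.90855206   0.10549638] to line 49.708500751577176 [492.9 584.1] 94.7
```

Call:
servo_tool(increments=[[0.6, [0, 0, 0.1], [0, 0, 0]], [0.6, [0, 0, 0.6], [0, 0, 0]], [0.6, [0.11, -1.0, 0.6], [0, 0, 0]], [0.6, [0.23, -2.06, 0.6], [0, 0, 0]], [0.6, [0.23, -2.06, 0.5], [0, 0, 0]], [0.6, [0.23, -2.06, 0.2], [0, 0, 0]], [0.6, [0.23, -2.06, 0.1], [0, 0, 0]], [0.6, [0.23, -2.06, 0.03], [0, 0, 0]], [0.6, [0.23, -2.06, -0.02], [0, 0, 0]], [0.6, [0.23, -2.06, -0.02], [0, 0, 0]]])

```text
clock: 7.65
tcp_pos: [539.5, -88.7, 93.3]
tool_rot: [3.141, 0.0, 0.11]
wrist_force: [-2.5, 0.0, 2.8]
opening: 6.0
```

Call:
servo_tool(increments=[[0.6, [-0.02, 0.2, 0], [0, 0, 0]], [0.6, [-0.04, 0.4, 0.01], [0, 0, 0]], [0.6, [-0.07, 0.66, 0.01], [0, 0, 0]], [0.6, [-0.09, 0.85, 0.03], [0, 0, 0]], [0.6, [-0.1, 0.95, 0.04], [0, 0, 0]], [0.6, [-0.1, 0.95, 0.04], [0, 0, 0]]])

```text
clock: 8.25
tcp_pos: [538.6, -79.5, 94.1]
tool_rot: [3.141, -0.0, 0.11]
wrist_force: [-4.8, -1.6, 7.9]
opening: 5.7
```

Call:
servo_tool(increments=[[0.6, [-0.02, 0.2, 0.03], [0, 0, 0]], [0.6, [-0.04, 0.4, 0.055], [0, 0, 0]], [0.6, [-0.06, 0.55, 0.07], [0, 0, 0]], [0.6, [-0.06, 0.55, 0.07], [0, 0, 0]]])

```text
clock: 8.65
tcp_pos: [537.9, -73.7, 94.6]
tool_rot: [3.141, -0.0, 0.11]
wrist_force: [-3.1, -1.3, 6.9]
opening: 6.1
```

Call:
servo_tool(increments=[[0.6, [-0.03, 0.25, 0.025], [0, 0, 0]], [0.6, [-0.06, 0.55, 0.045], [0, 0, 0]], [0.6, [-0.09, 0.85, 0.055], [0, 0, 0]], [0.6, [-0.13, 1.15, 0.058], [0, 0, 0]], [0.6, [-0.13, 1.15, 0.058], [0, 0, 0]]])

```text
clock: 9.15
tcp_pos: [536.7, -61.5, 94.9]
tool_rot: [-3.141, -0.0, 0.111]
wrist_force: [-2.2, -0.8, 5.7]
opening: 5.9
```

Call:
servo_tool(increments=[[0.6, [-0.03, 0.25, 0.01], [0, 0, 0]], [0.6, [-0.06, 0.55, 0], [0, 0, 0]], [0.6, [-0.09, 0.8, -0.02], [0, 0, 0]], [0.6, [-0.13, 1.15, -0.05], [0, 0, 0]], [0.6, [-0.13, 1.15, -0.05], [0, 0, 0]]])

```text
clock: 9.65
tcp_pos: [535.4, -49.6, 94.3]
tool_rot: [-3.141, -0.0, 0.111]
wrist_force: [-2.7, 1.0, 4.8]
opening: 6.1
```

Call:
servo_tool(increments=[[0.6, [-0.03, 0.25, -0.035], [0, 0, 0]], [0.6, [-0.06, 0.5, -0.065], [0, 0, 0]], [0.6, [-0.08, 0.75, -0.09], [0, 0, 0]], [0.6, [-0.11, 1.0, -0.105], [0, 0, 0]], [0.6, [-0.13, 1.2, -0.11], [0, 0, 0]], [0.6, [-0.14, 1.3, -0.115], [0, 0, 0]], [0.6, [-0.14, 1.3, -0.115], [0, 0, 0]]])

```text
clock: 10.35
tcp_pos: [534.0, -37.6, 93.0]
tool_rot: [-3.141, -0.0, 0.11]
wrist_force: [-1.3, 0.4, 2.4]
opening: 5.9
```

```bash
python3 m.py d side;  python3 - <<'E'
import cv2
im=cv2.imread('pics/dside.png');cv2.imwrite('pics/dz.png',cv2.resize(im[150:350,220:440],None,fx=3,fy=3))
E
```

```text
10.35 [534.  -37.6  93. ] [-1.3  0.4  2.4]
side 1208 y@x533 [-50.53842165   0.10615849] to line 24.4905911230966 [489.8 581.3] 95.1
```

View pics/dz.png

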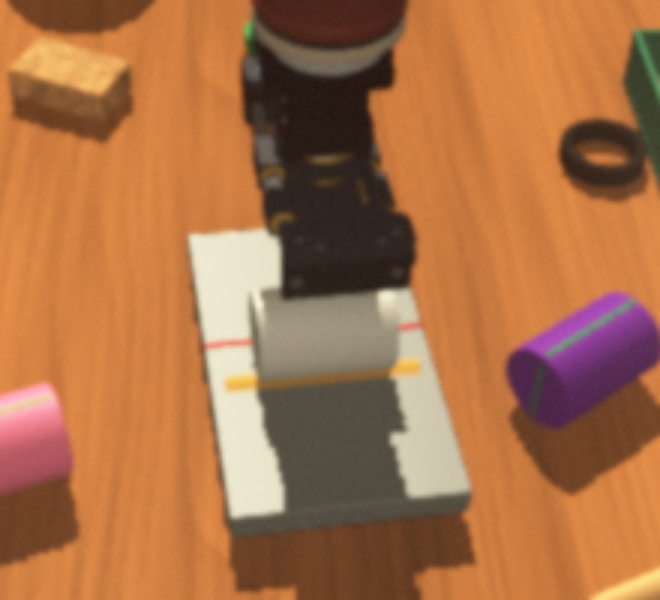

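Call:
servo_tool(increments=[[0.6, [0, 0, 0.1], [0, 0, 0]], [0.6, [0, 0, 0.6], [0, 0, 0]], [0.6, [0.11, -1.0, 0.6], [0, 0, 0]], [0.6, [0.22, -1.99, 0.6], [0, 0, 0]], [0.6, [0.22, -1.99, 0.5], [0, 0, 0]], [0.6, [0.22, -1.99, 0.2], [0, 0, 0]], [0.6, [0.22, -1.99, 0.1], [0, 0, 0]], [0.6, [0.22, -1.99, 0.03], [0, 0, 0]], [0.6, [0.22, -1.99, 0.015], [0, 0, 0]], [0.6, [0.22, -1.99, 0.015], [0, 0, 0]]])

```text
clock: 11.4
tcp_pos: [536.0, -57.4, 93.6]
tool_rot: [3.141, 0.0, 0.11]
wrist_force: [-3.1, 0.3, 6.3]
opening: 6.0
```

```bash
python3 m.py e side
```

```text
11.4 [536.  -57.4  93.6] [-3.1  0.3  6.3]
side 931 y@x533 [-50.50965471   0.1105539 ] to line 24.461996780765766 [489.7 582.3] 94.5
```

Call:
servo_tool(increments=[[0.6, [-0.03, 0.25, 0], [0, 0, 0]], [0.6, [-0.06, 0.6, 0], [0, 0, 0]], [0.6, [-0.1, 0.95, 0], [0, 0, 0]], [0.6, [-0.14, 1.3, 0], [0, 0, 0]], [0.6, [-0.18, 1.7, 0], [0, 0, 0]], [0.6, [-0.23, 2.1, 0], [0, 0, 0]], [0.6, [-0.26, 2.4, 0], [0, 0, 0]], [0.6, [-0.29, 2.65, 0], [0, 0, 0]], [0.6, [-0.31, 2.78, 0], [0, 0, 0]], [0.6, [-0.31, 2.78, 0], [0, 0, 0]]])

```text
clock: 12.45
tcp_pos: [533.0, -29.3, 93.5]
tool_rot: [-3.142, -0.0, 0.111]
wrist_force: [-2.7, -0.3, 6.4]
opening: 5.8
```

Call:
servo_tool(increments=[[0.6, [0, 0, 0.1], [0, 0, 0]], [0.6, [0, 0, 0.6], [0, 0, 0]], [0.6, [0.07, -0.65, 0.6], [0, 0, 0]], [0.6, [0.14, -1.3, 0.6], [0, 0, 0]], [0.6, [0.14, -1.3, 0.5], [0, 0, 0]], [0.6, [0.14, -1.3, 0.2], [0, 0, 0]], [0.6, [0.14, -1.3, 0.1], [0, 0, 0]], [0.6, [0.14, -1.3, 0.03], [0, 0, 0]], [0.6, [0.14, -1.3, 0], [0, 0, 0]], [0.6, [0.14, -1.3, 0], [0, 0, 0]]])

```text
clock: 13.45
tcp_pos: [534.3, -42.7, 93.6]
tool_rot: [3.141, 0.0, 0.11]
wrist_force: [-4.2, 0.4, 6.6]
opening: 6.2
```

```bash
python3 m.py f side wrist 2>/dev/null; python3 m.py f2 side
```

```text
13.45 [534.3 -42.7  93.6] [-4.2  0.4  6.6]
side 937 y@x533 [-36.24432922   0.11032559] to line 10.282263246910013 [488.1 580.1] 94.8
13.55 [534.3 -42.8  93.7] [-2.8 -0.2  7.5]
side 933 y@x533 [-36.29826974   0.10964579] to line 10.33588012229719 [488.1 580.1] 94.8
```

View pics/fwrist.png

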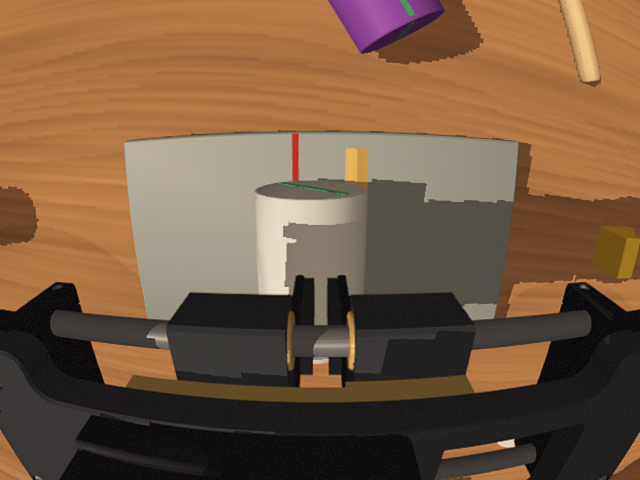

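The wrist view shows the red line (295,155) ahead of the blank's end (311,187), about 10 mm to go. This should be the last stroke.

Call:
servo_tool(increments=[[0.6, [-0.02, 0.2, 0], [0, 0, 0]], [0.6, [-0.05, 0.45, 0], [0, 0, 0]], [0.6, [-0.08, 0.75, 0], [0, 0, 0]], [0.6, [-0.11, 1.05, 0], [0, 0, 0]], [0.6, [-0.15, 1.35, 0], [0, 0, 0]], [0.6, [-0.18, 1.6, 0], [0, 0, 0]], [0.6, [-0.2, 1.8, 0], [0, 0, 0]], [0.6, [-0.22, 1.95, 0], [0, 0, 0]], [0.6, [-0.22, 1.99, 0], [0, 0, 0]], [0.6, [-0.22, 1.99, 0], [0, 0, 0]]])

```text
clock: 14.6
tcp_pos: [532.2, -22.7, 93.6]
tool_rot: [3.141, 0.0, 0.11]
wrist_force: [-2.4, -0.5, 8.4]
opening: 5.6
```

Call:
servo_tool(increments=[[0.6, [0, 0, 0.05], [0, 0, 0]], [0.6, [0, 0, 0.1], [0, 0, 0]], [0.6, [0, 0, 1.0], [0, 0, 0]], [0.6, [0, 0, 4], [0, 0, 0]], [0.6, [0.2, -4, 7], [0, 0, 0]], [0.6, [0.2, -9, 7], [0, 0, 0]], [0.6, [0.2, -14, 7], [0, 0, 0]], [0.6, [0.2, -19, 7], [0, 0, 0]], [0.6, [0.2, -22, 7], [0, 0, 0]], [0.6, [0.2, -22, 7], [0, 0, 0]]])

```text
clock: 15.6
tcp_pos: [533.0, -249.0, 163.4]
tool_rot: [3.14, 0.0, 0.102]
wrist_force: [-1.0, -0.2, 0.8]
opening: 6.1
```

```bash
python3 m.py g side top
python3 - <<'E'
import cv2
im=cv2.imread('pics/gtop.png');a=cv2.resize(im[190:300,250:450],None,fx=4,fy=4,interpolation=2);cv2.imwrite('pics/gz.png',a)
E
```

```text
15.6 [ 533.  -249.   163.4] [-1.  -0.2  0.8]
side 131 y@x533 [4.3897502  0.88493189] to line -30.108011702772885 [486.3 497.7] 95.2
top 1170 y@x533 [-25.77203198   0.10716736] to line -0.12720021011253999 [488.6 577.4] 95.2
```

View pics/gz.png

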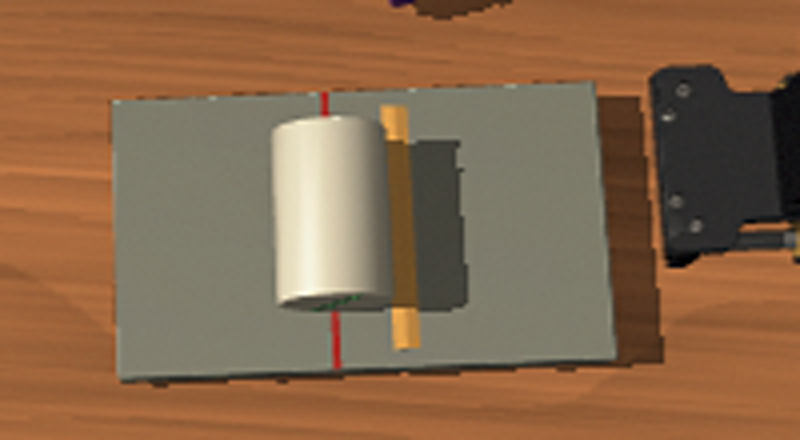

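View pics/gside.png

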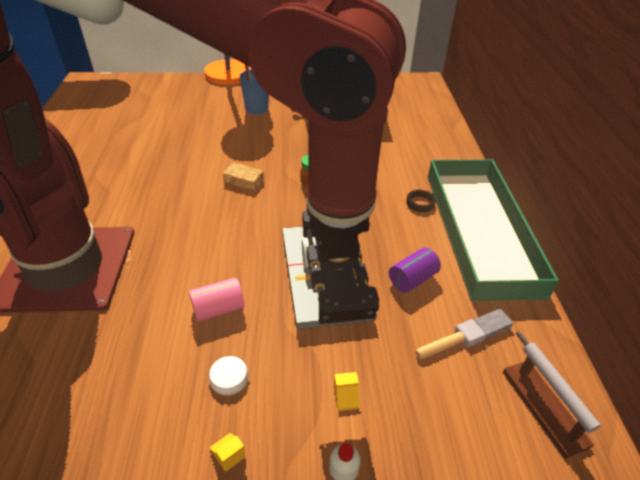

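The blank lies straight over the line: the top view shows the line ends at (325,105) and (336,340) on its axis, with an offset of about 0.1 mm. Now the chock. First I'll check the joints.

```bash
python3 -c "
from h import *
s=robot.read_state();print(s['clock'],s['tcp_pos'],s['joints'].round(2))"
```

```text
15.7 [ 534.25610962 -243.18317856  163.3898635 ] [ 0.56  0.26 -0.24  1.69  0.06  1.2  -1.16]
```

Call:
servo_tool(increments=[[6, [0.3, -0.6, 0], [0, 0, -0.14]], [6, [0.6, -1.2, 0], [0, 0, -0.28]], [6, [0.9, -1.8, 0], [0, 0, -0.42]], [6, [1.2, -2.4, 0], [0, 0, -0.56]], [6, [1.4, -3.0, 0], [0, 0, -0.7]], [6, [1.6, -3.6, 0], [0, 0, -0.84]], [6, [1.7, -4.2, 0], [0, 0, -0.98]], [6, [1.8, -4.8, 0], [0, 0, -1.12]], [6, [1.9, -5.1, 0], [0, 0, -1.26]], [6, [1.96, -5.38, 0], [0, 0, -1.4]]])

```text
clock: 16.7
tcp_pos: [554.8, -294.6, 163.5]
tool_rot: [-3.141, 0.001, -1.293]
wrist_force: [0.0, -0.9, -0.2]
opening: 60.1
```

Call:
servo_tool(increments=[[6, [0, 0, 0], [0, 0, -0.14]], [6, [0, 0, 0], [0, 0, -0.205]], [6, [0, 0, 0], [0, 0, -0.205]], [6, [0, 0, 0], [0, 0, -0.205]]])

```text
clock: 17.1
tcp_pos: [554.5, -295.2, 163.5]
tool_rot: [-3.141, 0.0, -1.491]
wrist_force: [1.1, 0.1, -0.4]
opening: 60.1
```

Run:
```python
from h import *
s=robot.read_state();print(s['clock'],s['tcp_pos'],s['tool_rot'],s['joints'].round(2))
snap('wrist','w2'); print(robot.read_state()['clock'])
```

```text
17.1 [ 554.50439946 -295.1914806   163.45580928] [-3.14116495e+00  3.68488830e-04 -1.49083524e+00] [ 0.4   0.32  0.03  1.6  -0.01  1.22 -2.64]
17.15
```

View pics/w2.png

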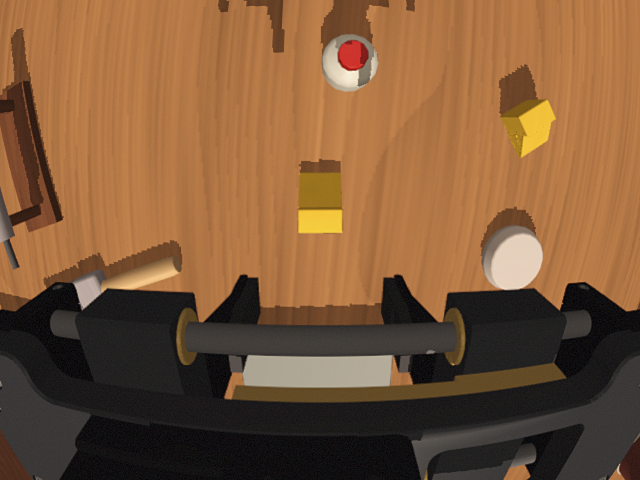

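The joint 7 formula (yaw ≈ j7 − j1 + 1.53) shows this grasp yaw would leave joint 7's range over the board. I'll take the other half turn. The wrist view shows the chock square to the jaws at (320,205).

Call:
servo_tool(increments=[[6, [0, 0, 0], [0, 0, 0.14]], [6, [0, 0, 0], [0, 0, 0.29]], [6, [0, 0, 0], [0, 0, 0.44]], [6, [0, 0, 0], [0, 0, 0.59]], [6, [0, 0, 0], [0, 0, 0.74]], [6, [0, 0, 0], [0, 0, 0.89]], [6, [0, 0, 0], [0, 0, 1.04]], [6, [0, 0, 0], [0, 0, 1.19]], [6, [0, 0, 0], [0, 0, 1.34]], [6, [0, 0, 0], [0, 0, 1.49]]])

```text
clock: 18.15
tcp_pos: [554.0, -296.4, 163.3]
tool_rot: [-3.141, -0.0, 0.003]
wrist_force: [0.4, -0.7, -0.1]
opening: 60.1
```

Call:
servo_tool(increments=[[6, [0, 0, 0], [0, 0, 0.14]], [6, [0, 0, 0], [0, 0, 0.29]], [6, [0, 0, 0], [0, 0, 0.44]], [6, [0, 0, 0], [0, 0, 0.59]], [6, [0, 0, 0], [0, 0, 0.74]], [6, [0, 0, 0], [0, 0, 0.89]], [6, [0, 0, 0], [0, 0, 1.04]], [6, [0, 0, 0], [0, 0, 1.19]], [6, [0, 0, 0], [0, 0, 1.34]], [6, [0, 0, 0], [0, 0, 1.49]]])

```text
clock: 19.15
tcp_pos: [554.0, -296.4, 163.4]
tool_rot: [3.141, -0.0, 1.493]
wrist_force: [0.1, 0.3, -0.1]
opening: 60.2
```

Call:
servo_tool(increments=[[6, [0, 0, 0], [0, 0, 0.13]], [6, [0, 0, 0], [0, 0, 0.16]], [6, [0, 0, 0], [0, 0, 0.16]], [6, [0, 0, 0], [0, 0, 0.16]]])

```text
clock: 19.55
tcp_pos: [553.9, -296.7, 163.3]
tool_rot: [3.142, -0.0, 1.642]
wrist_force: [-0.6, 1.5, -0.4]
opening: 59.8
```

Run:
```python
from h import *
s=robot.read_state();print(s['clock'],s['tcp_pos'],s['tool_rot'],s['joints'].round(2))
snap('wrist','w3')
```

```text
19.55 [ 553.89017337 -296.72748761  163.29829085] [ 3.14151535e+00 -2.90565976e-05  1.64229246e+00] [ 0.76  0.36 -0.43  1.58  0.16  1.24  0.38]
```

View pics/w3.png

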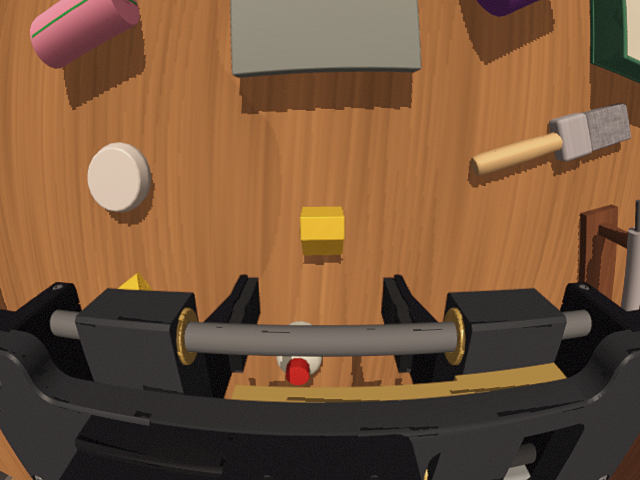

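Call:
servo_tool(increments=[[6, [0, 0, -4], [0, 0, 0]], [6, [0, 0, -8], [0, 0, 0]], [6, [0, 0, -11], [0, 0, 0]], [6, [0, 0, -13.5], [0, 0, 0]], [6, [0, 0, -15], [0, 0, 0]], [6, [0, 0, -15.5], [0, 0, 0]], [6, [0, 0, -15.55], [0, 0, 0]], [6, [0, 0, -15.55], [0, 0, 0]]])

```text
clock: 20.4
tcp_pos: [554.8, -297.1, 9.0]
tool_rot: [3.14, 0.001, 1.644]
wrist_force: [0.3, 0.2, 0.1]
opening: 59.8
```

Call:
servo_tool(increments=[[4, [0, 0, 0], [0, 0, 0]], [4, [0, 0, 0], [0, 0, 0]], [4, [0, 0, 0], [0, 0, 0]], [3, [0, 0, 0], [0, 0, 0]], [3, [0, 0, 0], [0, 0, 0]], [3, [0, 0, 0], [0, 0, 0]], [3, [0, 0, 0], [0, 0, 0]]], squeeze=15)

```text
clock: 21.1
tcp_pos: [554.1, -296.9, 8.0]
tool_rot: [3.141, 0.0, 1.645]
wrist_force: [-0.2, -0.6, 3.2]
opening: 36.2
```

Call:
servo_tool(increments=[[3, [0, 0, 0.5], [0, 0, 0]], [3, [0, 0, 2], [0, 0, 0]], [3, [0, 0, 5], [0, 0, 0]], [3, [0, 0, 9], [0, 0, 0]], [3, [0, 2, 13], [0, 0, 0]], [3, [-0.4, 5, 14], [0, 0, 0.02]], [3, [-0.8, 9, 14], [0, 0, 0.035]], [3, [-1.2, 13, 14], [0, 0, 0.035]], [3, [-1.6, 17, 14], [0, 0, 0.035]], [3, [-2.0, 21, 14], [0, 0, 0.035]]])

```text
clock: 22.1
tcp_pos: [533.4, -85.3, 148.8]
tool_rot: [3.141, 0.001, 1.68]
wrist_force: [0.4, 0.8, -1.7]
opening: 35.9
```

Call:
servo_tool(increments=[[3, [-0.3, 4, 0], [0, 0, 0]], [3, [-0.6, 8, 0], [0, 0, 0]], [3, [-0.8, 11, 0], [0, 0, 0]], [3, [-0.9, 12.8, 0], [0, 0, 0]], [3, [-0.9, 13.3, 0], [0, 0, 0]], [3, [-0.9, 13.3, 0], [0, 0, 0]], [3, [-0.9, 13.3, 0], [0, 0, 0]]])

```text
clock: 22.8
tcp_pos: [525.0, 44.7, 147.9]
tool_rot: [-3.141, 0.001, 1.678]
wrist_force: [0.2, -1.8, -0.8]
opening: 36.0
```

Run:
```python
from h import *
s=robot.read_state();print(s['clock'],s['tcp_pos'],s['tool_rot'],s['joints'].round(2),s['opening'],s['wrist_force'])
snap('side','h1'); snap('wrist','w4')
```

```text
22.8 [524.99461426  44.66966613 147.91426341] [-3.14146814e+00  6.96687527e-04  1.67822450e+00] [ 0.42  0.2  -0.65  1.83  0.13  1.16 -0.17] 35.95729011922237 [ 0.19742442 -1.81478974 -0.76478613]
```

View pics/h1.png

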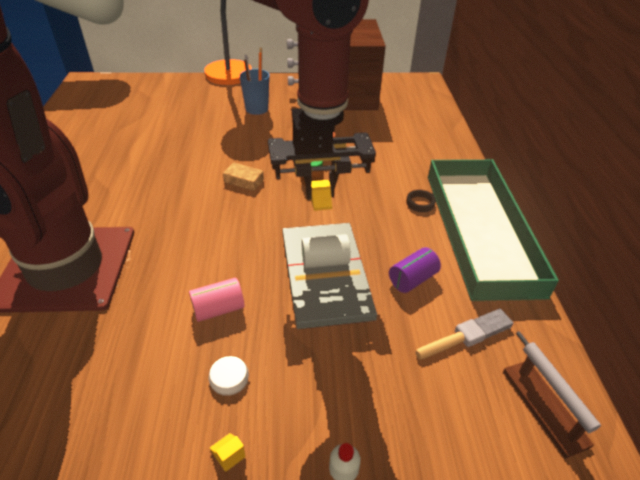

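View pics/w4.png

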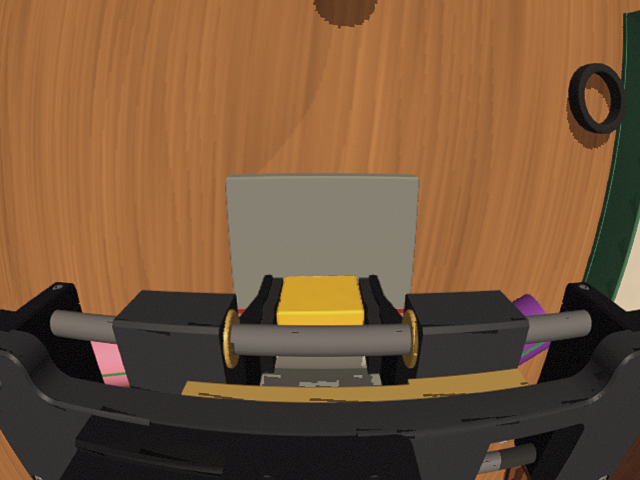

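The side view shows the chock held square (320,193) beyond the blank (325,250), which is still on the line. The wrist view shows it centred over the board. I'll measure the blank again from this view.

Run:
```python
from h import *
z=np.load('pics/h1.npz'); im,d=z['im'],z['d']; H,S,V=hsvof(im); P=cloud('side',d)
w=(P[...,2]>55)&(P[...,2]<97)&(P[...,0]>480)&(P[...,0]<600)&(P[...,1]>-150)&(P[...,1]<15)&(S<70)&(V>100)
w=max(comps(w),key=lambda a:a[0])[2]; q=P[w]
for zc in (63.3,64.5):
    f=lambda p:(np.hypot((q[:,1]-p[0]-p[1]*(q[:,0]-533))/1.006,q[:,2]-zc)-30)
    r=least_squares(f,[-25,.11],loss='soft_l1'); print(len(q),r.x,np.percentile(q[:,0],[1,99]))
print(scene('side',im,d)['line'])
```

```text
1331 [-26.09414229   0.1088409 ] [487.98630137 578.94235678]
1331 [-25.70842533   0.10867191] [487.98630137 578.94235678]
(array([ 576.77827405, -217.76147935]), array([0.10941201, 0.9939965 ], dtype=float32), np.float64(403.4411672953003))
```

Call:
servo_tool(increments=[[3, [0, 0, -3], [0, 0, 0]], [3, [0, 0, -6], [0, 0, 0]], [3, [0, 0, -8.5], [0, 0, 0]], [3, [0, 0, -9.7], [0, 0, 0]], [3, [0, 0, -10.3], [0, 0, 0]], [3, [0, 0, -10.4], [0, 0, 0]], [3, [0, 0, -10.4], [0, 0, 0]]])

```text
clock: 23.6
tcp_pos: [525.6, 46.1, 44.6]
tool_rot: [3.14, 0.0, 1.68]
wrist_force: [-0.1, 0.5, -2.9]
opening: 36.0
```

Call:
servo_tool(increments=[[3, [0, 0, -0.05], [0, 0, 0]], [3, [0, 0, -0.1], [0, 0, 0]], [3, [0, 0, -0.15], [0, 0, 0]], [3, [0, 0, -0.15], [0, 0, 0]]])

```text
clock: 24.0
tcp_pos: [525.0, 46.2, 42.4]
tool_rot: [3.141, 0.0, 1.68]
wrist_force: [0.2, -0.5, -1.7]
opening: 35.8
```

Call:
servo_tool(increments=[[3, [0, 0, -0.03], [0, 0, 0]], [3, [0, 0, -0.06], [0, 0, 0]], [3, [0, 0, -0.06], [0, 0, 0]]])

```text
clock: 24.3
tcp_pos: [524.8, 46.2, 41.6]
tool_rot: [-3.141, -0.0, 1.68]
wrist_force: [-0.4, -0.2, -1.8]
opening: 36.0
```

Call:
servo_tool(increments=[[3, [0, 0, -0.03], [0, 0, 0]], [3, [0, 0, -0.05], [0, 0, 0]], [3, [0, 0, -0.05], [0, 0, 0]]])

```text
clock: 24.6
tcp_pos: [524.9, 46.2, 41.2]
tool_rot: [-3.142, 0.0, 1.68]
wrist_force: [-1.6, -1.0, 0.7]
opening: 36.1
```

Call:
servo_tool(increments=[[3, [0, 0, -0.01], [0, 0, 0]], [3, [0.03, -0.3, -0.01], [0, 0, 0]], [3, [0.07, -0.6, -0.01], [0, 0, 0]], [3, [0.1, -0.9, -0.01], [0, 0, 0]], [3, [0.13, -1.2, -0.01], [0, 0, 0]], [3, [0.17, -1.5, -0.01], [0, 0, 0]], [3, [0.18, -1.65, -0.01], [0, 0, 0]], [3, [0.19, -1.75, -0.01], [0, 0, 0]], [3, [0.19, -1.75, -0.01], [0, 0, 0]]])

```text
clock: 25.5
tcp_pos: [527.0, 28.7, 41.2]
tool_rot: [3.141, 0.0, 1.68]
wrist_force: [0.1, 2.8, 4.7]
opening: 36.2
```

Run:
```python
from h import *
s=robot.read_state();print(s['clock'],s['tcp_pos'],s['wrist_force'])
im,d=snap('side','k1');im2,d2=snap('top','k1t'); cv2.imwrite('pics/k1z.png',np.vstack([cv2.resize(im[210:310,260:400],(800,571),interpolation=2)[:300],cv2.resize(im2[195:300,260:420],None,fx=5,fy=5,interpolation=2)[150:450,:800]])[:,:,::-1])
H,S,V=hsvof(im); P=cloud('side',d)
w=(P[...,2]>55)&(P[...,2]<97)&(P[...,0]>480)&(P[...,0]<600)&(P[...,1]>-60)&(P[...,1]<5)&(S<70)&(V>100)
q=P[w]
f=lambda p:(np.hypot((q[:,1]-p[0]-p[1]*(q[:,0]-533))/1.006,q[:,2]-63.9)-30)
print(least_squares(f,[-25,.11],loss='soft_l1').x,len(q))
```

```text
25.5 [527.01860788  28.67856383  41.22150662] [0.05246949 2.77732146 4.69686461]
[-25.90150217   0.10848849] 1285
```

View pics/k1z.png

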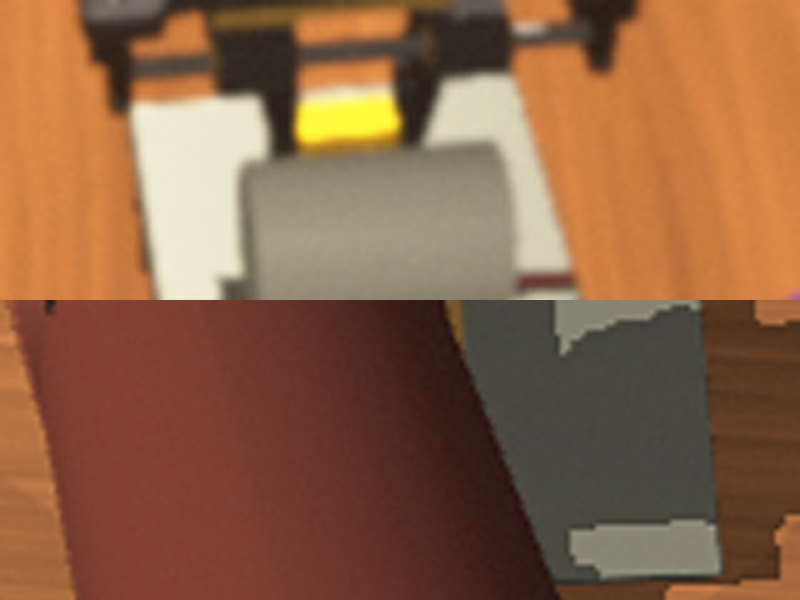

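Call:
servo_tool(increments=[[3, [0.005, -0.05, 0.01], [0, 0, 0]], [3, [0.01, -0.1, 0.01], [0, 0, 0]], [3, [0.015, -0.15, 0.01], [0, 0, 0]], [3, [0.015, -0.15, 0.01], [0, 0, 0]]])

```text
clock: 26.0
tcp_pos: [527.0, 27.4, 41.2]
tool_rot: [3.141, -0.0, 1.68]
wrist_force: [0.2, 3.3, 5.4]
opening: 36.2
```

```bash
cat > n.py <<'E'
from h import *
import sys
s=robot.read_state();print(s['clock'],s['tcp_pos'],s['wrist_force'])
im,d=snap('side',sys.argv[1])
H,S,V=hsvof(im); P=cloud('side',d)
w=(P[...,2]>55)&(P[...,2]<97)&(P[...,0]>480)&(P[...,0]<600)&(P[...,1]>-60)&(P[...,1]<5)&(S<70)&(V>100)
q=P[w]
f=lambda p:(np.hypot((q[:,1]-p[0]-p[1]*(q[:,0]-533))/1.006,q[:,2]-63.9)-30)
print('blank',least_squares(f,[-25,.11],loss='soft_l1').x,len(q))
m=(H>22)&(H<33)&(S>150)&(V>170)&(P[...,1]>0)&(P[...,1]<70); m=max(comps(m,10),key=lambda a:a[0])[2]
uv=np.argwhere(m)[:,::-1]; q=onplane('side',uv,71.4); print('chock top',q.mean(0),q.min(0),q.max(0),np.median(P[m][:,2]))
E
python3 n.py k2
```

```text
26.0 [526.98301286  27.35551594  41.21681917] [0.22438795 3.32627064 5.35576539]
blank [-25.84534055   0.10545741] 1294
chock top [526.54603182  24.095206    71.4       ] [509.24521212  14.882316    71.4       ] [544.37222163  36.21391007  71.4       ] 72.25309924799865
```

Call:
servo_tool(increments=[[3, [0.005, -0.04, 0.005], [0, 0, 0]], [3, [0.01, -0.08, 0.01], [0, 0, 0]], [3, [0.01, -0.08, 0.01], [0, 0, 0]]])

```text
clock: 26.35
tcp_pos: [527.0, 26.4, 41.2]
tool_rot: [-3.141, -0.0, 1.68]
wrist_force: [-0.2, 3.8, 4.8]
opening: 36.2
```

```bash
python3 n.py k3
```

```text
26.35 [526.96441798  26.36225657  41.20803433] [-0.17796798  3.79253043  4.78360689]
blank [-27.00786003   0.10602652] 1265
chock top [526.53791484  23.0749803   71.4       ] [509.14459153  12.10083298  71.4       ] [544.55297909  33.20333383  71.4       ] 72.3459842968125
```

```bash
python3 n.py k4; python3 n.py k5
```

```text
26.4 [526.99270116  26.36819757  41.21180513] [0.64102333 3.84786074 4.84328257]
blank [-27.03523946   0.10876803] 1262
chock top [526.38561689  23.03911373  71.4       ] [509.14459153  12.10083298  71.4       ] [544.55297909  33.20333383  71.4       ] 71.95665339214031
26.45 [526.99981752  26.38927744  41.21629825] [-0.39815442  2.99702562  4.51881105]
blank [-27.06416881   0.1019568 ] 1272
chock top [526.53791484  23.0749803   71.4       ] [509.14459153  12.10083298  71.4       ] [544.55297909  33.20333383  71.4       ] 72.10165503582533
```

The blank shifted about 1 mm when the chock touched it, so contact came slightly earlier than predicted. It is at rest now. I'll release and check with both cameras.

Call:
servo_tool(increments=[[3.6, [0, 0, 0.03], [0, 0, 0]], [4.2, [0, 0, 0.03], [0, 0, 0]], [5, [0, 0, 0.03], [0, 0, 0]], [5, [0, 0, 0.03], [0, 0, 0]], [5, [0, 0, 1], [0, 0, 0]], [5, [0, 0, 4], [0, 0, 0]], [5, [0, 0, 8], [0, 0, 0]], [5, [0, 3, 11], [0, 0, 0]], [5, [0, 8, 11], [0, 0, 0]], [5, [0, 13, 11], [0, 0, 0]]])

```text
clock: 27.5
tcp_pos: [527.9, 157.1, 153.4]
tool_rot: [3.138, 0.001, 1.677]
wrist_force: [0.0, 0.2, -1.2]
opening: 49.8
```

Call:
servo_tool(increments=[[5, [0, 5, 0], [0, 0, 0]], [5, [0, 9, 0], [0, 0, 0]], [5, [0, 9, 0], [0, 0, 0]]])

```text
clock: 27.8
tcp_pos: [525.0, 253.5, 152.3]
tool_rot: [3.141, -0.004, 1.688]
wrist_force: [-0.7, -0.8, 0.4]
opening: 50.1
```

```bash
python3 n.py l1; python3 m.py l top
python3 - <<'E'
import cv2
a=cv2.imread('pics/ltop.png')[195:300,260:420];b=cv2.imread('pics/l1.png')[200:340,250:410]
cv2.imwrite('pics/lz.png',cv2.resize(a,None,fx=5,fy=5,interpolation=2));cv2.imwrite('pics/lz2.png',cv2.resize(b,None,fx=4,fy=4,interpolation=2))
E
```

```text
27.8 [525.00886102 253.52982323 152.3115541 ] [-0.66013848 -0.77963593  0.36535516]
blank [-27.64897492   0.09968064] 1240
27.85 [525.9 250.  151.9] [ 0.5 -1.4 -0.1]
top 1180 y@x533 [-27.19912883   0.12117483] to line 1.291334061403362 [488.6 577.8] 95.0Traceback (most recent call last):
  File "n.py", line 10, in <module>
    m=(H>22)&(H<33)&(S>150)&(V>170)&(P[...,1]>0)&(P[...,1]<70); m=max(comps(m,10),key=lambda a:a[0])[2]
                                                                  ~~~^^^^^^^^^^^^^^^^^^^^^^^^^^^^^^^
ValueError: max() iterable argument is empty
```

View pics/lz.png

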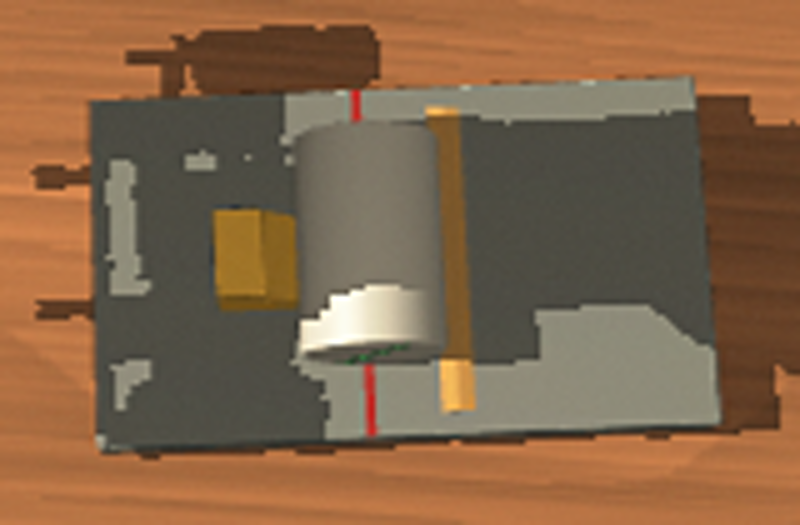

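View pics/lz2.png

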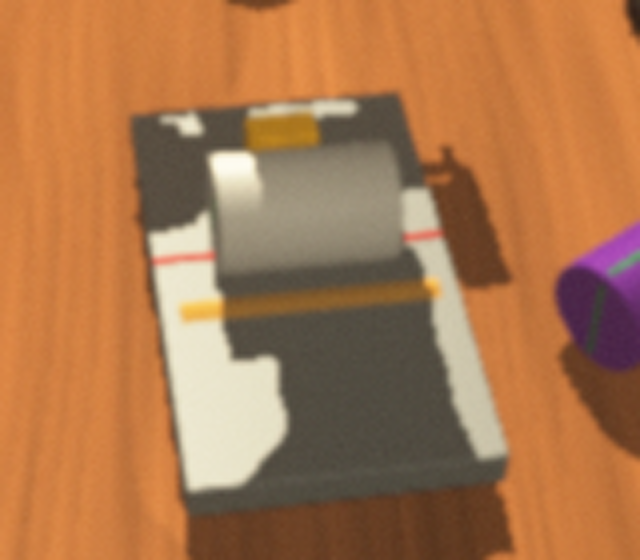

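Both views put the blank 1.3–1.7 mm short of the line, towards the strip. That can be mended: I'll regrip the chock where it stands, back it off by that amount, then roll the blank forward until it touches.

Call:
servo_tool(increments=[[5, [0, -5, 0], [0, 0, 0]], [5, [0, -10, 0], [0, 0, 0]], [5, [0, -15, 0], [0, 0, 0]], [5, [0, -19, 0], [0, 0, 0]], [5, [0, -21.5, 0], [0, 0, 0]], [5, [0, -22, 0], [0, 0, 0]], [5, [0, -22, -0.5], [0, 0, 0]], [5, [0, -22, -2], [0, 0, 0]], [5, [0, -22, -5], [0, 0, 0]], [5, [0, -22, -8], [0, 0, 0]]])

```text
clock: 28.9
tcp_pos: [526.8, 28.0, 69.7]
tool_rot: [3.141, -0.0, 1.682]
wrist_force: [0.1, -0.4, 0.2]
opening: 50.4
```

Call:
servo_tool(increments=[[5, [0, 0, -1.5], [0, 0, 0]], [5, [0, 0, -2.5], [0, 0, 0]], [5, [0, 0, -2.85], [0, 0, 0]], [5, [0, 0, -2.95], [0, 0, 0]], [5, [0, 0, -2.95], [0, 0, 0]], [5, [0, 0, -2.95], [0, 0, 0]]])

```text
clock: 29.5
tcp_pos: [527.7, 26.5, 42.6]
tool_rot: [3.14, 0.0, 1.68]
wrist_force: [0.1, 1.2, 0.0]
opening: 50.1
```

Call:
servo_tool(increments=[[4.3, [0, 0, 0], [0, 0, 0]], [3.8, [0, 0, 0], [0, 0, 0]], [3.4, [0, 0, 0], [0, 0, 0]], [3.2, [0, 0, 0], [0, 0, 0]], [3, [0, 0, 0], [0, 0, 0]], [3, [0, 0, 0], [0, 0, 0]]], squeeze=10)

```text
clock: 30.1
tcp_pos: [527.1, 26.4, 41.9]
tool_rot: [-3.142, 0.0, 1.68]
wrist_force: [-1.4, -0.2, 3.0]
opening: 35.8
```

```bash
python3 n.py o1
```

```text
30.1 [527.05108729  26.36364814  41.86176305] [-1.40855054 -0.15465357  2.96431059]
blank [-27.5578674    0.10326794] 1242
chock top [526.3122703  22.427387   71.4      ] [509.14459153  12.01436153  71.4       ] [544.55297909  33.16060056  71.4       ] 72.231786178319
```

Call:
servo_tool(increments=[[3, [-0.005, 0.05, 0], [0, 0, 0]], [3, [-0.01, 0.11, 0], [0, 0, 0]], [3, [-0.01, 0.11, 0], [0, 0, 0]], [3, [-0.01, 0.11, 0], [0, 0, 0]]])

```text
clock: 30.55
tcp_pos: [527.2, 27.1, 41.9]
tool_rot: [3.141, 0.0, 1.679]
wrist_force: [-0.5, -4.6, 4.7]
opening: 36.1
```

```bash
python3 n.py o2
```

```text
30.55 [527.17024558  27.05502642  41.87700882] [-0.46330407 -4.6491548   4.65869926]
blank [-27.64022146   0.10685039] 1244
chock top [526.81224001  23.41223818  71.4       ] [509.24521212  14.70953908  71.4       ] [544.55297909  33.24606221  71.4       ] 72.1052434235977
```

Call:
servo_tool(increments=[[3, [0, 0.0, 0.025], [0, 0, 0]], [3, [0, 0.02, 0.025], [0, 0, 0]], [3, [0, 0.02, 0.025], [0, 0, 0]]])

```text
clock: 30.9
tcp_pos: [526.9, 28.0, 41.9]
tool_rot: [3.142, -0.0, 1.68]
wrist_force: [1.2, -1.6, 2.0]
opening: 35.8
```

Call:
servo_tool(increments=[[3, [0, 0, 0.02], [0, 0, 0]], [3, [0, -0.03, 0.02], [0, 0, 0]], [3, [0, -0.03, 0.02], [0, 0, 0]], [3, [0, -0.03, 0.02], [0, 0, 0]]])

```text
clock: 31.3
tcp_pos: [526.6, 27.6, 41.9]
tool_rot: [-3.141, -0.0, 1.68]
wrist_force: [0.1, 0.2, -0.5]
opening: 36.0
```

```bash
python3 n.py o3
```

```text
31.3 [526.61614429  27.5833173   41.93944629] [ 0.06840433  0.17166488 -0.45453511]
blank [-27.48767765   0.10048612] 1258
chock top [526.36351837  23.71207369  71.4       ] [509.14459153  14.83912911  71.4       ] [544.55297909  33.28878567  71.4       ] 72.09351775464512
```

Call:
servo_tool(increments=[[3.6, [0, 0, 0], [0, 0, 0]], [4.2, [0, 0, 0], [0, 0, 0]], [5, [0, 0, 0], [0, 0, 0]], [5, [0, 0, 0], [0, 0, 0]], [5, [0, 0, 1], [0, 0, 0]], [5, [0, 0, 4], [0, 0, 0]], [5, [0, 0, 7], [0, 0, 0]], [2, [0.3, -2, 8], [0, 0, 0]], [0.6, [0.61, -5, 8], [0, 0, 0]], [0.6, [0.61, -5.59, 8], [0, 0, 0]]])

```text
clock: 32.35
tcp_pos: [533.6, -32.3, 123.3]
tool_rot: [3.14, 0.002, 1.676]
wrist_force: [0.3, -1.3, -0.5]
opening: 33.9
```

Call:
servo_tool(increments=[[0.6, [0, 0, -0.5], [0, 0, 0]], [0.6, [0, 0, -1.5], [0, 0, 0]], [0.6, [0, 0, -2.3], [0, 0, 0]], [0.6, [0, 0, -2.5], [0, 0, 0]], [0.6, [0, 0, -2.5], [0, 0, 0]], [0.6, [0, 0, -2.5], [0, 0, 0]]])

```text
clock: 32.95
tcp_pos: [533.1, -28.0, 97.2]
tool_rot: [-3.141, -0.0, 1.68]
wrist_force: [-0.3, 0.5, 0.5]
opening: 6.1
```

```bash
python3 n.py p1
```

```text
32.95 [533.0726087  -28.04367008  97.18459607] [-0.25269463  0.52674088  0.48522916]
blank [-27.5938086    0.10863332] 1214
chock top [514.66319712  22.57711035  71.4       ] [509.14459153  15.01184731  71.4       ] [519.96347084  30.59237152  71.4       ] 72.49112691428365
```

Call:
servo_tool(increments=[[0.6, [0, 0, -0.15], [0, 0, 0]], [0.6, [0, 0, -0.25], [0, 0, 0]], [0.6, [0, 0, -0.3], [0, 0, 0]], [0.6, [0, 0, -0.34], [0, 0, 0]], [0.6, [0, 0, -0.34], [0, 0, 0]], [0.6, [0, 0, -0.34], [0, 0, 0]]])

```text
clock: 33.6
tcp_pos: [533.0, -28.5, 93.8]
tool_rot: [-3.142, 0.0, 1.68]
wrist_force: [-0.8, 0.5, 0.2]
opening: 6.1
```

Call:
servo_tool(increments=[[0.6, [-0.01, 0.05, 0], [0, 0, 0]], [0.6, [-0.01, 0.1, 0], [0, 0, 0]], [0.6, [-0.02, 0.15, 0], [0, 0, 0]], [0.6, [-0.02, 0.2, 0], [0, 0, 0]], [0.6, [-0.025, 0.25, 0], [0, 0, 0]], [0.6, [-0.025, 0.25, 0], [0, 0, 0]], [0.6, [-0.025, 0.25, 0], [0, 0, 0]]])

```text
clock: 34.3
tcp_pos: [532.8, -26.0, 93.8]
tool_rot: [-3.142, 0.0, 1.68]
wrist_force: [0.7, 0.0, 0.3]
opening: 6.0
```

```bash
python3 n.py p2
```

```text
34.3 [532.77736218 -25.98630997  93.77822123] [0.71782039 0.02491504 0.29180866]
blank [-27.57884817   0.1053777 ] 1203
chock top [514.66319712  22.57711035  71.4       ] [509.14459153  15.01184731  71.4       ] [519.96347084  30.59237152  71.4       ] 72.17166309412164
```

Call:
servo_tool(increments=[[0.6, [0, 0, -0.03], [0, 0, 0]], [0.6, [0, 0, -0.055], [0, 0, 0]], [0.6, [0, 0, -0.055], [0, 0, 0]]])

```text
clock: 34.65
tcp_pos: [532.9, -26.0, 93.6]
tool_rot: [3.141, 0.0, 1.68]
wrist_force: [-2.4, -0.6, 5.5]
opening: 6.0
```

Call:
servo_tool(increments=[[0.6, [-0.01, 0.05, 0], [0, 0, 0]], [0.6, [-0.01, 0.1, 0], [0, 0, 0]], [0.6, [-0.02, 0.15, 0], [0, 0, 0]], [0.6, [-0.02, 0.2, 0], [0, 0, 0]], [0.6, [-0.025, 0.25, 0], [0, 0, 0]], [0.6, [-0.025, 0.25, 0], [0, 0, 0]]])

```text
clock: 35.25
tcp_pos: [532.6, -23.5, 93.6]
tool_rot: [3.141, 0.0, 1.68]
wrist_force: [-2.9, -0.8, 5.7]
opening: 6.5
```

```bash
python3 n.py p3
```

```text
35.25 [532.57986337 -23.52137149  93.61822114] [-2.92584958 -0.81800042  5.74811256]
blank [-26.33138805   0.10679172] 1237
chock top [514.66319712  22.57711035  71.4       ] [509.14459153  15.01184731  71.4       ] [519.96347084  30.59237152  71.4       ] 72.45292747137046
```

Call:
servo_tool(increments=[[0.6, [-0.005, 0.03, 0], [0, 0, 0]], [0.6, [-0.005, 0.06, 0], [0, 0, 0]], [0.6, [-0.01, 0.09, 0], [0, 0, 0]], [0.6, [-0.01, 0.09, 0], [0, 0, 0]]])

```text
clock: 35.7
tcp_pos: [532.5, -23.0, 93.6]
tool_rot: [3.141, 0.001, 1.68]
wrist_force: [-1.4, -1.6, 5.0]
opening: 6.1
```

```bash
python3 n.py p4
```

```text
35.7 [532.5437557  -22.98816012  93.63702519] [-1.42418832 -1.59717788  4.97121003]
blank [-26.16981993   0.1063225 ] 1270
chock top [514.60279735  22.37878234  71.4       ] [509.14459153  15.01184731  71.4       ] [519.96347084  30.59237152  71.4       ] 72.44476933745739
```

Call:
servo_tool(increments=[[0.6, [-0.003, 0.03, 0], [0, 0, 0]], [0.6, [-0.005, 0.05, 0], [0, 0, 0]], [0.6, [-0.005, 0.05, 0], [0, 0, 0]]])

```text
clock: 36.05
tcp_pos: [532.5, -22.8, 93.6]
tool_rot: [3.141, 0.001, 1.679]
wrist_force: [-1.5, -3.1, 5.5]
opening: 5.9
```

```bash
python3 n.py p5
```

```text
36.05 [532.54143348 -22.76569483  93.6380075 ] [-1.47544459 -3.05169873  5.54842306]
blank [-26.12102169   0.10900233] 1249
chock top [514.66319712  22.57711035  71.4       ] [509.14459153  15.01184731  71.4       ] [519.96347084  30.59237152  71.4       ] 72.84168990061914
```

The sideways force is up to 3 N with no further motion, so the blank is against the chock. I'll ease the side force off, then lift straight up.

Call:
servo_tool(increments=[[0.6, [0.003, -0.025, 0], [0, 0, 0]], [0.6, [0.003, -0.025, 0.03], [0, 0, 0]], [0.6, [0.003, -0.025, 0.06], [0, 0, 0]], [0.6, [0.003, -0.025, 0.1], [0, 0, 0]], [0.6, [0, 0, 1], [0, 0, 0]], [0.6, [0, 0, 4], [0, 0, 0]], [0.6, [0, 0, 8], [0, 0, 0]], [0.6, [0, -5, 8], [0, 0, 0]], [0.6, [0, -10, 8], [0, 0, 0]], [0.6, [0, -15, 8], [0, 0, 0]]])

```text
clock: 37.1
tcp_pos: [532.6, -173.6, 174.5]
tool_rot: [3.14, 0.001, 1.681]
wrist_force: [0.9, -0.5, 0.3]
opening: 5.9
```

Call:
servo_tool(increments=[[0.6, [0, -5, 2], [0, 0, 0]], [0.6, [0, -10, 3], [0, 0, 0]], [0.6, [0, -15, 4], [0, 0, 0]], [0.6, [-2, -20, 5], [0, 0, 0]], [0.6, [-5, -24, 5], [0, 0, 0]], [0.6, [-8, -28, 5], [0, 0, 0]], [0.6, [-10, -30, 5], [0, 0, 0]], [0.6, [-10, -30, 5], [0, 0, 0]], [0.6, [-10, -30, 5], [0, 0, 0]]])

```text
clock: 38.0
tcp_pos: [431.8, -472.6, 223.6]
tool_rot: [3.141, -0.0, 1.678]
wrist_force: [0.0, 0.0, 0.2]
opening: 5.7
```

```bash
python3 n.py q1; python3 m.py q top
python3 - <<'E'
from h import *
import cv2
a=cv2.imread('pics/qtop.png')[195:300,260:420];cv2.imwrite('pics/qz.png',cv2.resize(a,None,fx=5,fy=5,interpolation=2))
z=np.load('pics/qtop.npz'); im,d=z['im'],z['d']; H,S,V=hsvof(im); P=cloud('top',d)
m=(H>15)&(H<33)&(S>150)&(V>190)&(P[...,1]>0)&(P[...,1]<70)&(P[...,2]>60)
uv=np.argwhere(m)[:,::-1]; q=onplane('top',uv,71.4)[:,:2].astype(np.float32); print(cv2.minAreaRect(q))
print(scene('top',im,d)['blank'], scene('top',im,d)['line'])
E
```

```text
38.0 [ 431.76622707 -472.63183955  223.56177466] [0.02836555 0.03497426 0.2449882 ]
blank [-26.21375765   0.10407958] 1280
chock top [525.31494242  20.33242706  71.4       ] [509.04441881  11.84135996  71.4       ] [541.96610302  30.1645807   71.4       ] 71.79558583804027
38.05 [ 433.  -471.4  223.6] [-0.1  0.2  0. ]
top 1119 y@x533 [-26.2521614    0.11123234] to line 0.35004843466418994 [488.8 577.2] 94.9
((525.2560424804688, 26.66062355041504), (33.00621795654297, 18.25185775756836), 4.113255500793457)
(array([-26.25685176,   0.10641845,  62.60425224]), np.float64(1.32748694910601), 1184) (array([533.11112633, -25.38275364]), array([0.99283004, 0.11953449], dtype=float32), np.float64(145.89105223759174))
```

View pics/qz.png

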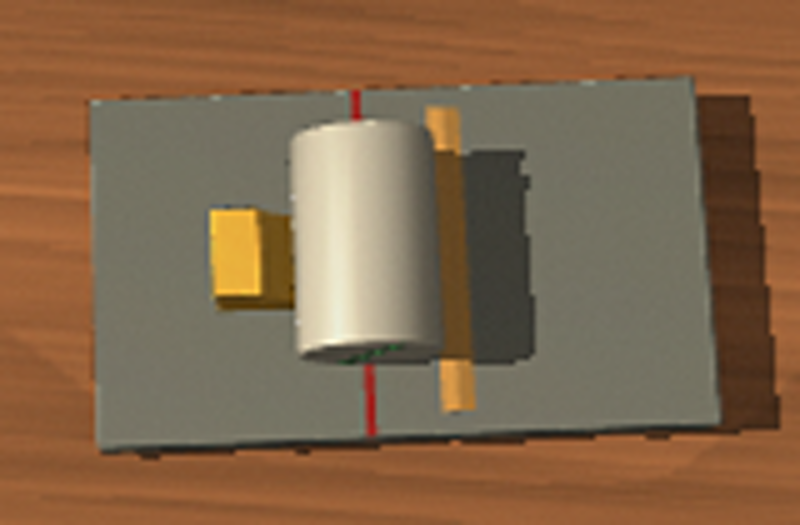

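View pics/q1.png

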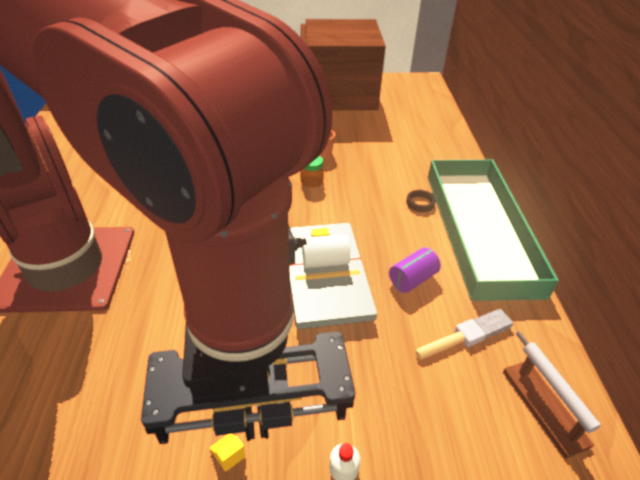

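The blank is centred on the line, about 0.3 mm off in both views. The chock sits square and in the middle against it, the robot is clear, and nothing else has moved. Handing in.

```bash
python3 -c "
from h import *
s=robot.read_state();print(s['clock'],abs(s['joint_velocities']).max());print(robot.sign_off())"
```

```text
38.1 0.01267360130191101
the job is handed in; nothing more can be done
None
```

The blank rests on the red line with the yellow chock snug against it in the middle of the board, sloped face towards the stone. I handed the job in at 38.1 s of the 72 s allowed.

- **Rolling:** I rolled the blank by its top in five short strokes, with readings of 2–8 N (limit 20 N), following the strip's rise and drop. After this it was within about 0.2 mm of the line.
- **Chock, and one fault I mended:** I set the chock down about 20 mm further out and slid it in. It nudged the blank about 1.1 mm back towards the strip, and the blank crept to about 1.6 mm after release. I regripped the chock, backed it off about 1 mm and let go. Then I rolled the blank forward from its top until the side force rose to 3 N with no more movement.
- **Last checks:** Both cameras put the blank's axis about 0.3 mm short of the line (the stored line fit) and parallel to it. A fresh line fit in the last top picture, with the line partly hidden, gave about 0.9 mm instead. The chock stands in the middle and square to the board to within about 2°. In the last pictures nothing else had been disturbed, though the arm hid part of the bench. The wrist force was about zero, with the robot clear of everything.

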